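# Hang the wall pockets and put the stain tins away

## Robot

A 6-joint arm with a two-finger parallel gripper is mounted at the origin on the work surface. World frame = base frame: x ahead of the robot, y to its left, z up, the work surface at z = 0. Lengths are in m, angles in rad, forces in N, time in s.
With the tool pointing down it reaches from about 0.35 to 0.85 m from the base axis. Payload 8.1 kg.
Tool frame: the origin (TCP) lies midway between the tips of the shut fingers; the grasp point (between the pads) lies 19 mm behind it (robot.grip_point_offset is the distance from the TCP to the grasp point, in m); z points along the fingers, y is the line along which they close (so a half turn about z gives the same grasp; the last joint's range is limited). The gripper opens to 93 mm and grips with 3 to 60 N. Pads are 15 mm wide; open, the fingers measure 128 mm over their backs; the gripper's body (75 mm by 188 mm) begins 65 mm behind the grasp point.
Start: joints at [1.024, 0.13, 1.488, -0, 1.523, -0.085], TCP at [0.267, 0.537, 0.219] pointing down, gripper open.
Joint ranges: [-2.96, 2.96], [-0.89, 2.26], [0.02, 2.5], [-1.34, 4.48], [0, 2.73], [-2.66, 2.66]. Speed limits (rad/s): [2.39, 2.39, 2.79, 3.14, 3.14, 3.14].

## Interface

Orientations are given as a rotation vector (axis times angle).
In Python, from plant import robot, read_camera, job gives the robot as it stands.
- The arm moves only by the shell command python3 -m inch 'ROWS' [FORCE]. ROWS is JSON, one flat list of numbers, 5 for each row, row after row: the shift along the world's x, y, z in mm, then the turn about the world's z in degrees, then the opening in per cent of the stroke, from 0 (shut) to 100 (fully open). In form: [dx, dy, dz, yaw, hand, dx, dy, dz, yaw, hand, ...]. A call has 1 to 10 rows; each row is the pose to reach, as a shift and turn from the pose commanded when the call began; what a row does not reach only later rows make up. A row lasts 1/12 s, in which the tool goes at most 41.7 mm and 7.16 degrees, less where a joint would pass 70% of its speed; a pose out of reach is approached as far as the arm can. A call with a gripper value outside its range is refused whole. The fingers move at their own pace and stop on an object; FORCE is the grip in N (left out, the last holds). Time passes only in rows, so rows that repeat a pose let the fingers close. It gives the time, the measured TCP pose, the force, the opening and the grip force at its end, in the units of the state.
- robot.read_state(): the state, without advancing time (a new reading comes with each control period).
- read_camera(name): name is "scene" or "top" or "wrist"; returns a dict with "image" (420x560x3 uint8, blue, green, red), "K" (3x3 intrinsics, pixels), "extrinsics" (4x4, takes a point from world to camera coordinates); the wrist camera has in their place "mount" (4x4, takes a point from camera to tool coordinates, whose origin is the TCP and whose axes are the flange's). Camera axes: x right, y down, z forward; pixel columns grow to the right and rows downward; lengths in m; the calibration is good to about 2 mm. A picture is of the moment at which its call begins: read the wrist's pose just before it. There is no depth.
- job.close_job(): hands the job in; it is judged then, once.
The state is a dict: "t": time; "q": joint angles; "dq": joint speeds; "joint_torque": joint torques, N m; "tool_pos": TCP position; "orientation": TCP orientation; "force": force on the tool from outside, world axes, zero at the start; "wrist_torque": the same for the moment, N m; "opening": finger opening in m; "gripper_force": force on a finger pad.
Only numpy, scipy, OpenCV 4.12 (cv2) and the standard library are available. Lean on these libraries where they do the work, as an engineer would, in place of code of your own. Each camera call takes 0.05 s, during which the arm holds its last target. There are 200 camera calls.

## Task

First hang every wooden wall pocket, still empty, on a screw of the plywood panel, one to a screw: the round part of its keyhole goes over the screw head, then slide it down until it locks at the end of the slot, and let go. Then heft each stain tin and put it away: every full tin upright on the floor of a hung pocket (one to a pocket, any pocket), every empty tin in the grey tray. Leave the hammer, the glue bottle, the brush and the stack of boards alone.

Things in the scene. Friction and masses are not known exactly. Their poses are not given: they have to be found in the camera images.
- panel: Table-top hanging panel, fixed: an upright light plywood board 360 mm wide, 240 mm high, 12 mm thick on two wooden feet with braces behind. Origin on the table under the middle of its front face; its own z is up, its own +x is the normal of the front face (pointing away from the robot), y runs along the board. Front feet stick out 50 mm under the hung pockets, 12 mm high.
- screw_1 (a point): The first pan-head screw of the panel (at y = -112 mm of the panel's frame): this point is on its axis in the panel's front face, 215 mm above the table. The screw points along the panel's +x: shank 6 mm thick, 9 mm free between board and head; head 15 mm across and 4 mm thick, so its face stands 13 mm off the board. Axes as the panel's.
- screw_2 (a point): The middle pan-head screw of the panel (at y = +0 mm of the panel's frame): this point is on its axis in the panel's front face, 215 mm above the table. The screw points along the panel's +x: shank 6 mm thick, 9 mm free between board and head; head 15 mm across and 4 mm thick, so its face stands 13 mm off the board. Axes as the panel's.
- screw_3 (a point): The third pan-head screw of the panel (at y = +112 mm of the panel's frame): this point is on its axis in the panel's front face, 215 mm above the table. The screw points along the panel's +x: shank 6 mm thick, 9 mm free between board and head; head 15 mm across and 4 mm thick, so its face stands 13 mm off the board. Axes as the panel's.
- pocket_1: Honey-coloured wooden wall pocket (2 or 3 alike), 0.14 kg, loose, empty. Origin: centre of underside; +x to its front, z up. 100 (x) by 88 mm (y). Back plate x = -50 to -44 mm, 125 mm high, with a keyhole through it. Front wall (white flowers) x = 42 to 50 mm, good to pinch from above; side walls 6 mm, all three 40 mm high; floor 6 mm; inside 86 x 76 mm. Hung, its +x is the panel's +x.
- pocket_2: Honey-coloured wooden wall pocket (2 or 3 alike), 0.14 kg, loose, empty. Origin: centre of underside; +x to its front, z up. 100 (x) by 88 mm (y). Back plate x = -50 to -44 mm, 125 mm high, with a keyhole through it. Front wall (white flowers) x = 42 to 50 mm, good to pinch from above; side walls 6 mm, all three 40 mm high; floor 6 mm; inside 86 x 76 mm. Hung, its +x is the panel's +x.
- pocket_3: Honey-coloured wooden wall pocket (2 or 3 alike), 0.14 kg, loose, empty. Origin: centre of underside; +x to its front, z up. 100 (x) by 88 mm (y). Back plate x = -50 to -44 mm, 125 mm high, with a keyhole through it. Front wall (white flowers) x = 42 to 50 mm, good to pinch from above; side walls 6 mm, all three 40 mm high; floor 6 mm; inside 86 x 76 mm. Hung, its +x is the panel's +x.
- pocket_1_hole (a point): Centre of the round part (20 mm across) of pocket_1's keyhole, in the rear face of the back plate, 85 mm above the pocket's underside. A slot 9 mm wide runs up from it, with a tapered entry.
- pocket_2_hole (a point): Centre of the round part (20 mm across) of pocket_2's keyhole, in the rear face of the back plate, 85 mm above the pocket's underside. A slot 9 mm wide runs up from it, with a tapered entry.
- pocket_3_hole (a point): Centre of the round part (20 mm across) of pocket_3's keyhole, in the rear face of the back plate, 85 mm above the pocket's underside. A slot 9 mm wide runs up from it, with a tapered entry.
- pocket_1_seat (a point): The point of pocket_1's keyhole slot (rear face of the back plate, 103 mm above the underside, 18 mm above the round hole's centre) that lies on the screw's axis when the pocket has been slid fully down on the screw and the shank stops in the slot's upper end.
- pocket_2_seat (a point): The point of pocket_2's keyhole slot (rear face of the back plate, 103 mm above the underside, 18 mm above the round hole's centre) that lies on the screw's axis when the pocket has been slid fully down on the screw and the shank stops in the slot's upper end.
- pocket_3_seat (a point): The point of pocket_3's keyhole slot (rear face of the back plate, 103 mm above the underside, 18 mm above the round hole's centre) that lies on the screw's axis when the pocket has been slid fully down on the screw and the shank stops in the slot's upper end.
- tin_1: Closed wood-stain tin, bare metal with a brown band, 60 mm across, 66 mm tall, one of up to four that look alike (three or four are there), standing upright on the table. Full ones weigh about 270 g, empty ones about 50 g (each within 15 %): only lifting tells. Origin: centre of its underside, z up.
- tin_2: Closed wood-stain tin, bare metal with a brown band, 60 mm across, 66 mm tall, one of up to four that look alike (three or four are there), standing upright on the table. Full ones weigh about 270 g, empty ones about 50 g (each within 15 %): only lifting tells. Origin: centre of its underside, z up.
- tin_3: Closed wood-stain tin, bare metal with a brown band, 60 mm across, 66 mm tall, one of up to four that look alike (three or four are there), standing upright on the table. Full ones weigh about 270 g, empty ones about 50 g (each within 15 %): only lifting tells. Origin: centre of its underside, z up.
- tin_4: Closed wood-stain tin, bare metal with a brown band, 60 mm across, 66 mm tall, one of up to four that look alike (three or four are there), standing upright on the table. Full ones weigh about 270 g, empty ones about 50 g (each within 15 %): only lifting tells. Origin: centre of its underside, z up.
- tray: Low grey open plastic tray for empties, fixed, 180 mm (x) by 140 mm (y), 50 mm high, walls and floor about 4 mm. Origin: centre of its underside.
- hammer: Bystander: yellow hammer, 240 mm long, lying on the table. Origin near the middle, on the table.
- glue: Bystander: white glue bottle, 40 mm across, 110 mm tall, upright. Origin: centre of its underside.
- brush: Bystander: stain brush with a wooden handle, 200 mm long, lying on the table. Origin at the middle of its length.
- boards: Bystander: stack of three hexagonal wooden boards, 124 mm across, 27 mm high. Origin: centre of its underside.

How it is judged:
By the outcome, as a careful person would: the job done as asked, in the order asked, and still so for the second after the job is handed in, with the robot touching nothing.
Of pocket_1, pocket_2, pocket_3 only 2 to 3 are there at a start; the rules pass over those that are not, and their reading is None.
Of tin_1, tin_2, tin_3, tin_4 only 3 to 4 are there at a start; the rules pass over those that are not, and their reading is None.
At some moment in a run one of tin_1, tin_2, tin_3, tin_4 may be knocked a few centimetres aside while the robot is not near it.
It also fails if it takes over 210 s, if anything falls off the work surface, if the arm or the gripper's body presses on something with over 40 N, if the wrist force passes 120 N, or if a joint passes its speed limit or range.

## Working session

There is one attempt and no reset: what is moved stays moved. The work goes in short steps, Python scripts to look and compute and a shell command to move; the robot and the scene stay as the last step left them, time stands still between calls to the robot, and variables do not carry over. Pictures are saved under pics/ and viewed, at most 14 in all, crops included, and the job is handed in when it is done.

```bash
ls; mkdir -p pics; cat > h.py <<'E'
import numpy as np,cv2
from plant import robot,read_camera,job
from scipy.spatial.transform import Rotation as R
def snap(name,fn=None):
    s=robot.read_state(); d=read_camera(name)
    K=np.array(d["K"])
    if name=="wrist":
        T=np.eye(4);T[:3,:3]=R.from_rotvec(s["orientation"]).as_matrix();T[:3,3]=s["tool_pos"]
        E=np.linalg.inv(T@np.array(d["mount"]))
    else: E=np.array(d["extrinsics"])
    if fn: cv2.imwrite("pics/"+fn+".png",d["image"]); np.savez("pics/"+fn,K=K,E=E)
    return d["image"],K,E
def load(fn):
    z=np.load("pics/"+fn+".npz");return z["K"],z["E"]
def ray(fn,u,v):
    K,E=load(fn);C=np.linalg.inv(E);d=C[:3,:3]@np.linalg.solve(K,[u,v,1.]);return C[:3,3],d
def atz(fn,u,v,z):
    o,d=ray(fn,u,v);return o+d*(z-o[2])/d[2]
def tri(a,b):
    A=[];B=[]
    for fn,u,v in (a,b):
        o,d=ray(fn,u,v);d=d/np.linalg.norm(d);P=np.eye(3)-np.outer(d,d);A.append(P);B.append(P@o)
    x=np.linalg.lstsq(np.vstack(A),np.hstack(B),rcond=None)[0];return x
def proj(fn,p):
    K,E=load(fn);c=E[:3,:3]@np.array(p)+E[:3,3];u=K@c;return u[:2]/u[2]
E
python3 - <<'E'
from h import *
for n in("scene","top"):
    i,K,E=snap(n,n+"0");print(n,K.round(1).tolist(),np.linalg.inv(E).round(3).tolist())
d=read_camera("wrist");print(np.array(d["mount"]).round(3).tolist())
s=robot.read_state();print(s["t"],s["tool_pos"],s["orientation"],s["force"],s["opening"],robot.grip_point_offset)
E
```

```text
pics
scene [[398.8, 0.0, 281.9], [0.0, 398.8, 210.0], [0.0, 0.0, 1.0]] [[0.341, 0.744, -0.575, 1.237], [0.94, -0.263, 0.217, -0.239], [0.01, -0.615, -0.789, 1.014], [0.0, 0.0, 0.0, 1.0]]
top [[392.1, 0.0, 280.3], [0.0, 392.1, 208.9], [0.0, 0.0, 1.0]] [[-0.018, -0.987, 0.159, 0.442], [-1.0, 0.018, 0.001, 0.011], [-0.004, -0.159, -0.987, 1.054], [0.0, 0.0, 0.0, 1.0]]
[[0.0, -0.968, -0.249, 0.068], [1.0, 0.0, 0.001, -0.0], [-0.001, -0.249, 0.968, -0.166], [0.0, 0.0, 0.0, 1.0]]
0.15 [0.26709683 0.53679073 0.21785653] [-7.18869984e-01 -3.05778238e+00  2.07608311e-03] [-0.14044891  0.56880381  0.23502096] 0.09290153140460712 0.0188
```

View pics/top0.png

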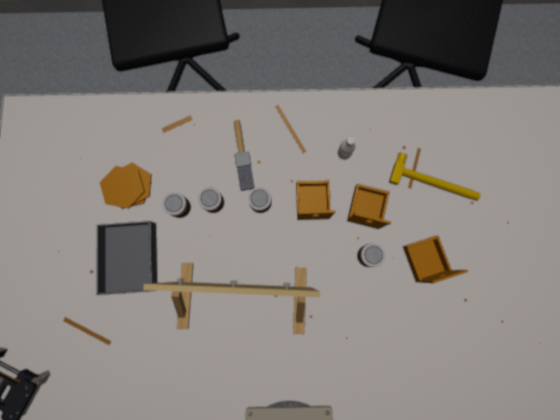

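View pics/scene0.png

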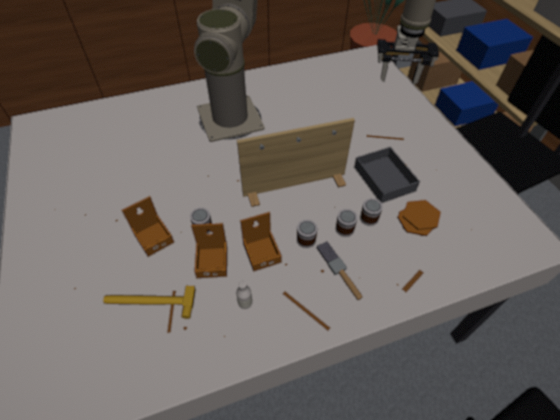

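The top view shows 3 pockets (≈313,197; 369,205; 430,260), 4 tins (175,204; 210,199; 260,199; 372,255), the tray (127,258) and the panel's top edge from (145,287) to (318,293). The scene view shows the same from the far side. I'll enlarge both.

```bash
python3 - <<'E'
import cv2
a=cv2.imread("pics/top0.png")[150:340,90:480];cv2.imwrite("pics/tc.png",cv2.resize(a,None,fx=2.05,fy=2.05,interpolation=cv2.INTER_CUBIC))
a=cv2.imread("pics/scene0.png")[110:285,115:425];cv2.imwrite("pics/sc.png",cv2.resize(a,None,fx=2.5,fy=2.5,interpolation=cv2.INTER_CUBIC))
E
```

```text
(no output)
```

View pics/tc.png

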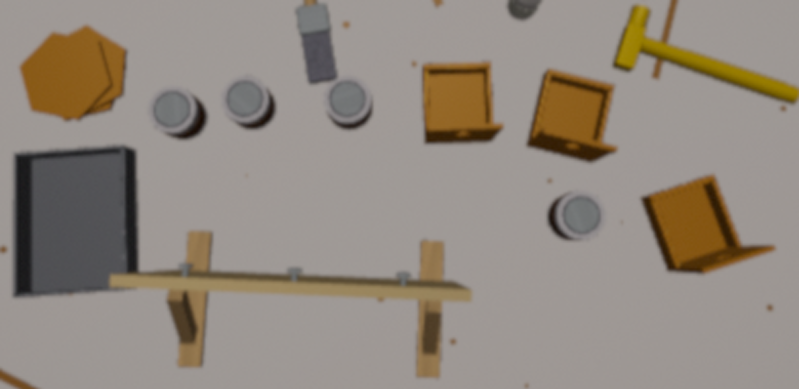

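View pics/sc.png

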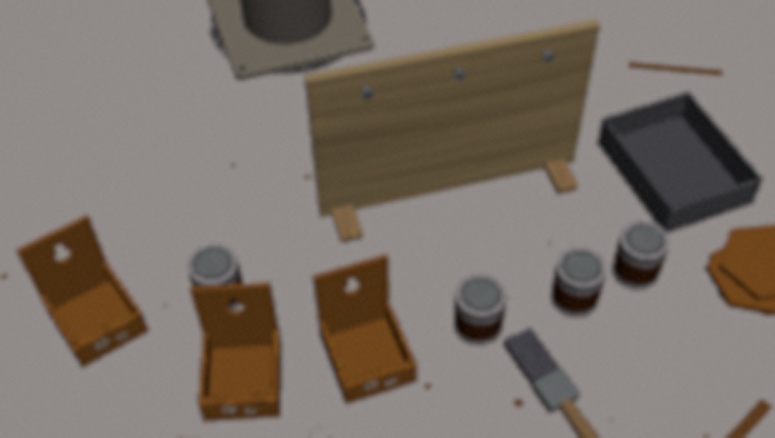

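Top crop: screw heads at (403,276), (295,272), (186,268), tin lids (176,109), (247,99), (348,98), (582,214), and front-wall corners of the three pockets. Scene crop: screw heads (367,92), (459,73), (547,55), lids (643,240), (580,269), (481,296), (214,265). Triangulating.

```bash
python3 - <<'E'
from h import *
T=lambda u,v:("top0",90+u/2.05,150+v/2.05)
S=lambda u,v:("scene0",115+u/2.5,110+v/2.5)
for n,a,b in [("screw-",T(403,276),S(367,92)),("screw0",T(295,272),S(459,73)),("screw+",T(186,268),S(547,55)),
 ("tinA",T(176,109),S(643,240)),("tinB",T(247,99),S(580,269)),("tinC",T(348,98),S(481,296)),("tinD",T(582,214),S(214,265)),
 ("pA fl",T(424,65),S(409,362)),("pA fr",T(489,63),S(345,385)),
 ("pB fl",T(547,71),S(279,400)),("pB fr",T(612,88),S(201,402)),
 ("pC fl",T(643,197),S(143,313)),("pC fr",T(714,178),S(80,350)),
 ("pC bl",T(677,270),S(88,217)),("pC br",T(773,247),S(20,249)),
 ("pA bl",T(428,140),S(387,258)),("pA br",T(501,126),S(317,275)),
 ("panel-",T(470,296),S(307,80)),("panel+",T(111,278),S(597,23)),
 ("tray c",T(136,150),S(760,180)),("tray d",T(15,294),S(688,96))]:
    p=tri(a,b);e=[np.linalg.norm(proj(x[0],p)-x[1:]).round(1) for x in(a,b)];print(n,(p*1000).round(),e)
for q in [(15,155),(136,150),(134,275),(15,294)]: print(atz(*T(*q),.05).round(3))
E
```

```text
screw- [416.   3. 215.] [np.float64(0.7), np.float64(0.5)]
screw0 [422. 114. 216.] [np.float64(1.0), np.float64(0.7)]
screw+ [428. 226. 216.] [np.float64(0.8), np.float64(0.6)]
tinA [622. 283.  65.] [np.float64(1.3), np.float64(1.1)]
tinB [634. 194.  61.] [np.float64(0.9), np.float64(0.8)]
tinC [632.  67.  63.] [np.float64(0.9), np.float64(0.8)]
tinD [ 483. -217.   63.] [np.float64(1.4), np.float64(1.2)]
pA fl [677. -34.  41.] [np.float64(0.6), np.float64(0.6)]
pA fr [ 679. -115.   40.] [np.float64(0.7), np.float64(0.7)]
pB fl [ 669. -190.   34.] [np.float64(1.0), np.float64(1.0)]
pB fr [ 644. -272.   37.] [np.float64(1.0), np.float64(1.0)]
pC fl [ 503. -307.   33.] [np.float64(0.5), np.float64(0.4)]
pC fr [ 527. -391.   34.] [np.float64(2.4), np.float64(2.1)]
pC bl [ 411. -327.  112.] [np.float64(5.5), np.float64(4.3)]
pC br [ 439. -418.  127.] [np.float64(1.2), np.float64(0.9)]
pA bl [572. -29. 104.] [np.float64(1.4), np.float64(1.2)]
pA br [ 584. -115.  125.] [np.float64(1.2), np.float64(1.1)]
panel- [396. -62. 236.] [np.float64(1.1), np.float64(0.8)]
panel+ [420. 293. 240.] [np.float64(0.4), np.float64(0.3)]
tray c [597. 376. 103.] [np.float64(27.1), np.float64(22.3)]
tray d [397. 480.  42.] [np.float64(0.4), np.float64(0.3)]
[0.569 0.485 0.05 ]
[0.572 0.333 0.05 ]
[0.417 0.33  0.05 ]
[0.397 0.475 0.05 ]
```

Heights check out (screws 215, tins about 64, walls about 40). The panel yaw is about -3.4° and the pocket yaws are about 0°, -17° and +16°. Pinching the front wall would put the gripper body (±94 mm) into the back plate, so I'll pinch side walls near mid-depth with the fingers closing along y. Moving to look at pockets A and B with the wrist camera.

```bash
python3 -m inch '[333,-80,50,23,100,333,-80,50,23,100,333,-80,50,23,100,333,-80,50,23,100,333,-80,50,23,100,333,-80,50,23,100,333,-80,50,23,100,333,-80,50,23,100,333,-80,50,23,100,333,-80,50,23,100]' 30
python3 -m inch '[0,-330,0,0,100,0,-330,0,0,100,0,-330,0,0,100,0,-330,0,0,100,0,-330,0,0,100,0,-330,0,0,100,0,-330,0,0,100,0,-330,0,0,100,0,-330,0,0,100,0,-330,0,0,100]'
python3 - <<'E'
from h import *
snap("wrist","w0")
E
python3 -m inch '[0,-270,0,0,40,0,-270,0,0,40,0,-270,0,0,40,0,-270,0,0,40,0,-270,0,0,40,0,-270,0,0,40,0,-270,0,0,40,0,-270,0,0,40,0,-270,0,0,40]'
python3 - <<'E'
from h import *
i,K,E=snap("wrist","w1");print(K.round().tolist());s=robot.read_state();print(s['q'].round(2),s['force'])
a=cv2.imread("pics/w0.png");cv2.imwrite("pics/w01.png",cv2.resize(np.hstack([a,i]),(800,300),interpolation=cv2.INTER_AREA))
E
```

```text
t: 0.98
tool_pos: [0.6043, 0.4543, 0.2674]
orientation: [0.102, 3.14, -0.002]
force: [-0.8, -1.5, -1.1]
opening: 0.093
gripper_force: 0.0
t: 1.82
tool_pos: [0.5998, 0.1258, 0.2686]
orientation: [-0.099, -3.14, -0.0]
force: [0.2, 0.6, -0.2]
opening: 0.0929
gripper_force: 0.0
t: 2.62
tool_pos: [0.6006, -0.1418, 0.2681]
orientation: [-0.095, -3.14, -0.002]
force: [1.0, 0.2, -0.7]
opening: 0.0393
gripper_force: 0.0
[[365.0, 0.0, 273.0], [0.0, 365.0, 212.0], [0.0, 0.0, 1.0]]
[-0.31  0.16  1.36  0.    1.62 -1.83] [-0.45324276  0.15819081 -0.36968703]
```

View pics/w1.png

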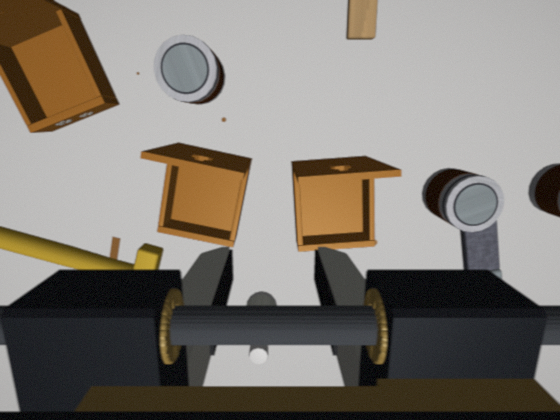

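Wrist view: pocket A has front wall-top corners (299,250) and (377,244) and plate-top corners (292,162) and (400,172). Pocket B has front (158,232) and (234,245), C has front (33,131) and (117,103), and tin D's lid is at (186,68). I also need w0 for the screws.

```bash
python3 - <<'E'
from h import *
for n,a,b in [("A",(299,250),(377,244)),("B",(158,232),(234,245)),("C",(33,131),(117,103))]:
    p=atz("w1",*a,.04)[:2]*1000;q=atz("w1",*b,.04)[:2]*1000;v=q-p;L=np.hypot(*v);yaw=np.arctan2(-v[0],v[1])
    c=(p+q)/2-50*np.array([np.cos(yaw),np.sin(yaw)]);print(n,p.round(),q.round(),"w",L.round(),"yaw",np.degrees(yaw).round(1),"c",c.round())
for a in [(292,162),(400,172),(142,152),(252,157)]: print("plate",(atz("w1",*a,.125)*1000).round())
print("tinD",atz("w1",186,68,.066).round(3))
a=cv2.imread("pics/w0.png")[0:260];cv2.imwrite("pics/w0c.png",cv2.resize(a,None,fx=1.4,fy=1.4))
E
```

```text
A [ 680. -117.] [678. -28.] w 89.0 yaw 1.2 c [629. -74.]
B [ 649. -275.] [ 670. -191.] w 87.0 yaw -13.8 c [ 611. -221.]
C [ 530. -391.] [ 507. -298.] w 96.0 yaw 13.7 c [ 470. -357.]
plate [ 569. -124.  125.]
plate [583. -33. 125.]
plate [ 553. -250.  125.]
plate [ 563. -158.  125.]
tinD [ 0.482 -0.217  0.066]
```

View pics/w0c.png

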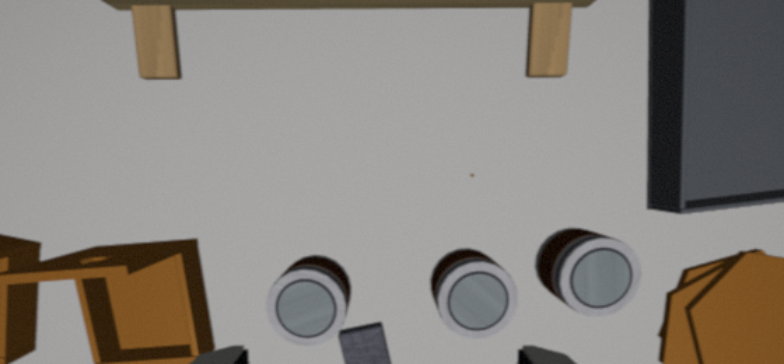

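Front-corner fits give A at (629,-74) yaw 1°, and B at (611,-221) yaw -14°. Both agree with the earlier measurement. Next I grasp A's +y side wall, descending in two steps.

```bash
python3 -m inch '[36,109,-50,4.7,42,36,109,-100,4.7,42,36,109,-160,4.7,42,36,109,-180,4.7,42,36,109,-180,4.7,42,36,109,-180,4.7,42,36,109,-180,4.7,42]'
python3 - <<'E'
from h import *
i,K,E=snap("wrist","w2")
E
```

```text
t: 3.25
tool_pos: [0.6323, -0.0287, 0.0822]
orientation: [0.041, -3.131, -0.004]
force: [0.0, 0.8, -0.6]
opening: 0.0391
gripper_force: 0.0
```

View pics/w2.png

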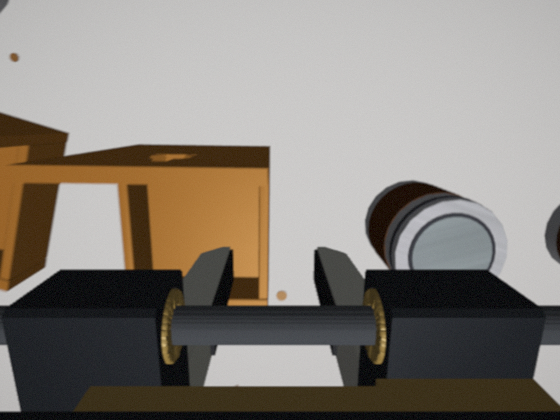

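Wall top at column ~264 against finger centre 273, which means about 5 mm toward -y, as planned once the arm settles. The pocket's front corner is at (268,300). Descending and closing.

```bash
python3 -m inch '[0,0,-25,0,42,0,0,-50,0,42,0,0,-72,0,42,0,0,-72,0,42,0,0,-72,0,42]'
python3 -m inch '[0,0,0,0,0,0,0,0,0,0,0,0,0,0,0,0,0,0,0,0,0,0,0,0,0,0,0,0,0,0,0,0,0,0,0,0,0,0,0,0]' 30
python3 - <<'E'
from h import *
s=robot.read_state();print(s["tool_pos"],s["orientation"],s["force"],s["wrist_torque"])
E
```

```text
t: 3.72
tool_pos: [0.6366, -0.0333, 0.0179]
orientation: [-0.035, 3.141, 0.0]
force: [0.8, 0.4, 0.8]
opening: 0.039
gripper_force: 0.0
t: 4.38
tool_pos: [0.6367, -0.0339, 0.0173]
orientation: [-0.034, 3.141, -0.0]
force: [-1.0, -0.5, 5.6]
opening: 0.0055
gripper_force: 30.0
[ 0.63668046 -0.03392865  0.01728088] [-3.38350023e-02  3.14069203e+00 -1.64886583e-04] [-1.02473111 -0.52835602  5.59026005] [ 0.05924785  0.25442151 -0.03473647]
```

Gripped (opening 5.5 mm). Lifting, then moving over the board to look at the screws from the wrist on the way.

```bash
python3 -m inch '[0,0,20,0,0,0,0,60,0,0,0,0,100,0,0,0,0,140,0,0,0,0,180,0,0,0,0,220,0,0,-50,20,260,-3,0,-137,94,265,-4.7,0,-137,94,265,-4.7,0,-137,94,265,-4.7,0]'
python3 -m inch '[0,0,0,0,0,0,0,0,0,0,0,0,0,0,0,0,0,0,0,0]'
python3 - <<'E'
from h import *
i,K,E=snap("wrist","w3");print(robot.read_state()["force"])
E
python3 -m inch '[0,70,0,0,0,0,70,0,0,0,0,70,0,0,0,0,70,0,0,0,0,70,0,0,0]'
python3 - <<'E'
from h import *
i,K,E=snap("wrist","w4")
a=cv2.imread("pics/w3.png")
o=np.hstack([a[:300,230:],i[:300,230:]]);print(o.shape);cv2.imwrite("pics/w34.png",cv2.resize(o,(800,int(300*800/660)),interpolation=cv2.INTER_CUBIC))
E
```

```text
t: 5.22
tool_pos: [0.5059, 0.0545, 0.28]
orientation: [-0.097, -3.14, -0.0]
force: [0.1, 0.6, -1.0]
opening: 0.006
gripper_force: 30.0
t: 5.55
tool_pos: [0.5077, 0.0535, 0.2796]
orientation: [-0.096, -3.14, 0.0]
force: [-1.2, -1.1, -1.6]
opening: 0.0055
gripper_force: 30.0
[ 0.14577323 -0.50007162 -1.12736747]
t: 6.02
tool_pos: [0.5077, 0.1233, 0.2794]
orientation: [-0.095, -3.139, 0.001]
force: [-0.5, 0.3, -1.8]
opening: 0.0057
gripper_force: 30.0
(300, 660, 3)
```

View pics/w34.png

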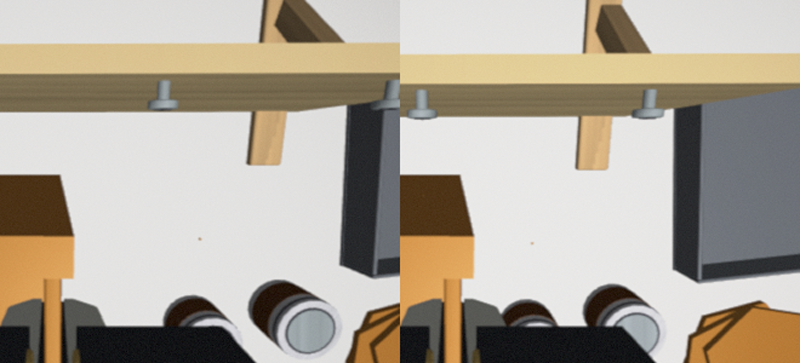

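The crop shows screw heads at (163,104) left, (422,114) and (648,115) right, with the screws clear of the pocket. Computing.

```bash
python3 - <<'E'
from h import *
f=800/660
a=("w3",230+163/f,104/f);b=("w4",230+22/f,114/f);c=("w4",230+248/f,115/f);d=("w3",230+391/f,101/f)
print((tri(a,b)*1000).round(1),(tri(d,c)*1000).round(1))
for q in(a,b,c,d):print((atz(*q,.215)*1000).round(1))
# board top front edge z=.24 : w3 row 74, w4 row 84
for fn,u,v in[("w3",0,75),("w3",400,70),("w4",0,85),("w4",400,81)]:print((atz(fn,230+u/f,v/f,.24)*1000).round(1))
E
```

```text
[424.5 112.6 215.5] [430.9 223.9 216.5]
[424.3 112.7 215. ]
[424.7 112.6 215. ]
[431.9 224.6 215. ]
[429.7 225.  215. ]
[409.8  36.1 240. ]
[418.3 209.  240. ]
[413.8 105.5 240. ]
[422.7 279.3 240. ]
```

Screw heads: middle (424.5,112.7), left (431,224.5), at z≈215.5. The board yaw is ≈ -3.1°. Seated TCP for screw 3 is (480,262.7); I'll stand off 40 mm at hole height (TCP z 147).

```bash
python3 -m inch '[12,137,0,0.4,0,12,137,0,0.4,0,12,137,0,0.4,0,12,137,0,0.4,0,12,137,-30,0.4,0,12,137,-60,0.4,0,12,137,-95,0.4,0,12,137,-132,0.4,0,12,137,-132,0.4,0,12,137,-132,0.4,0]'
python3 -m inch '[0,0,0,0,0,0,0,0,0,0,0,0,0,0,0,0,0,0,0,0]'
python3 - <<'E'
from h import *
i,K,E=snap("wrist","w5");print(robot.read_state()["force"],robot.read_state()["tool_pos"])
cv2.imwrite("pics/w5c.png",cv2.resize(i[:300],(784,420),interpolation=cv2.INTER_CUBIC))
E
```

```text
t: 6.9
tool_pos: [0.5179, 0.2591, 0.146]
orientation: [-0.086, -3.135, 0.004]
force: [-0.3, -0.1, -1.1]
opening: 0.0057
gripper_force: 30.0
t: 7.23
tool_pos: [0.5207, 0.2614, 0.1506]
orientation: [0.084, 3.137, 0.002]
force: [0.7, -0.0, -1.3]
opening: 0.0059
gripper_force: 30.0
[ 0.43008843 -0.61493345 -1.93953784] [0.52034452 0.26134966 0.1500401 ]
```

View pics/w5c.png

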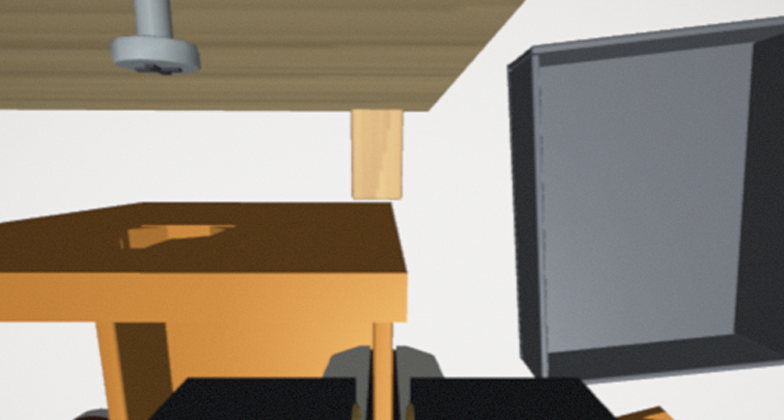

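View shows screw 3's head at (155,55), the keyhole in the plate's rear face around (180,233), and the plate's rear top corner at (405,272). Checking them against the prediction.

```bash
python3 - <<'E'
from h import *
K,E=load("w5");f=1.4
t=np.array([.054,.9985,0]);n=np.array([.9985,-.054,0]);tcp=np.array([520.3,261.3,150.0])
rc=tcp-58.5*n-41*t; rc[2]=150-17.3
for nm,p in[("corner",rc+44*t+[0,0,125]),("hole",rc+[0,0,85]),("holeL",rc+[0,0,85]-10*t),("holeR",rc+[0,0,85]+10*t),("seat",rc+[0,0,103])]:print(nm,p.round(1),(proj("w5",p/1000)*f).round())
print("corner from px",(atz("w5",405/f,272/f,.2577)*1000).round(1))
print("screw face",(atz("w5",155/f,56/f,.2155)*1000).round(1))
E
```

```text
corner [462.  267.5 257.7] [415. 249.]
hole [459.7 223.5 217.7] [172. 215.]
holeL [459.1 213.5 217.7] [119. 215.]
holeR [460.2 233.5 217.7] [224. 215.]
seat [459.7 223.5 235.7] [126. 226.]
corner from px [464.7 266.2 257.7]
screw face [431.2 224.1 215.5]
```

Hole and screw agree within ~1 mm laterally; lowering 2 mm and advancing 41 mm.

```bash
python3 -m inch '[0,0,-2,0,0,-12,0.6,-2,0,0,-22,1.2,-2,0,0,-28,1.5,-2,0,0,-34,1.8,-2,0,0,-38,2,-2,0,0,-41,2.2,-2,0,0,-41,2.2,-2,0,0,-41,2.2,-2,0,0]'
python3 - <<'E'
from h import *
i,K,E=snap("wrist","w6");s=robot.read_state();print(s["force"],s["tool_pos"])
cv2.imwrite("pics/w6c.png",cv2.resize(i[:300],(784,420),interpolation=cv2.INTER_CUBIC))
E
```

```text
t: 8.03
tool_pos: [0.4783, 0.2633, 0.1463]
orientation: [0.084, 3.14, 0.0]
force: [0.3, 0.4, -2.4]
opening: 0.0057
gripper_force: 30.0
[ 0.19029745  0.35460596 -1.94866586] [0.47836045 0.2632277  0.14623131]
```

View pics/w6c.png

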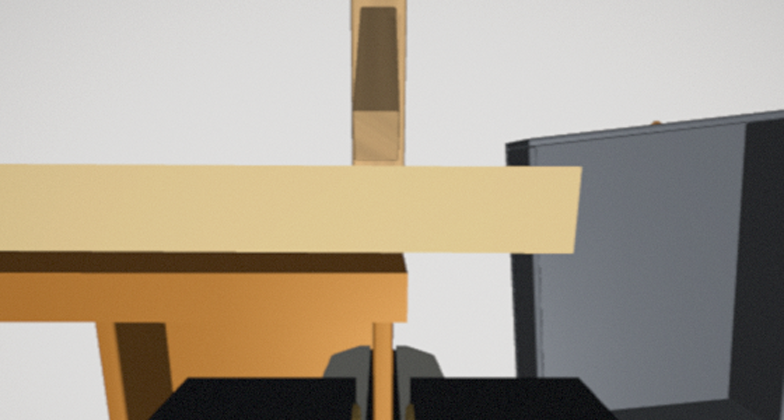

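Plate's edge (row 272) runs parallel and close to the board's front edge (row 252), with no force, so the head is through the hole. Sliding down slowly.

```bash
python3 -m inch '[0,0,-4,0,0,0,0,-8,0,0,0,0,-11,0,0,0,0,-14,0,0,0,0,-16,0,0,0,0,-17,0,0,0,0,-18,0,0,0,0,-18,0,0]'
python3 - <<'E'
from h import *
s=robot.read_state();print(s["force"],s["tool_pos"],s["wrist_torque"])
E
```

```text
t: 8.75
tool_pos: [0.4783, 0.263, 0.1287]
orientation: [-0.084, -3.14, 0.001]
force: [-3.1, -3.5, 5.0]
opening: 0.0056
gripper_force: 30.0
[-3.05847425 -3.46843701  4.97225143] [0.47825582 0.26304887 0.12869021] [-0.38502059  0.52711492  0.01353366]
```

Fz rose to +5 N at 128.7 mm (129.3 expected), so it's seated. Releasing and lifting, then heading to pocket B, gripping its -y wall.

```bash
python3 -m inch '[0,0,0,0,25,0,0,0,0,25,0,0,0,0,25,0,0,0,0,25,0,0,20,0,25,0,0,60,0,25,0,0,100,0,25,0,0,135,0,25,0,0,135,0,25]'
python3 - <<'E'
from h import *
i,K,E=snap("wrist","w7")
b=snap("scene","s7")[0]
o=np.hstack([cv2.resize(i,(400,300)),cv2.resize(b[100:280,200:440],(400,300),interpolation=cv2.INTER_CUBIC)]);cv2.imwrite("pics/c7.png",o)
E
```

```text
t: 9.5
tool_pos: [0.4816, 0.2647, 0.2724]
orientation: [0.083, 3.129, 0.009]
force: [1.3, 0.6, 1.4]
opening: 0.0237
gripper_force: 0.0
```

View pics/c7.png

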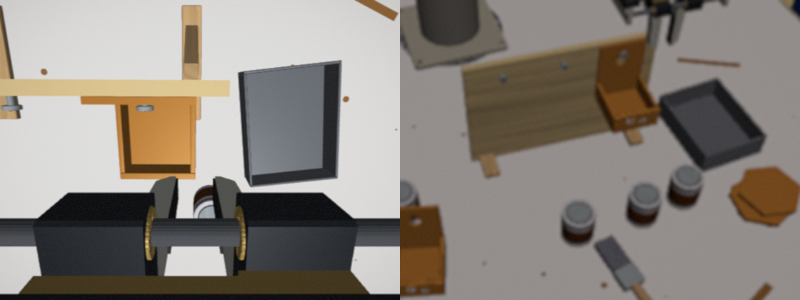

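Pocket A hangs on screw 3 (left frame: plate flat against the board, head at (145,107)). Going to pocket B.

```bash
python3 -m inch '[40,0,0,-3,42,80,-20,0,-6,42,110,-60,0,-10.8,42,130,-95,0,-10.8,42,130,-135,0,-10.8,42,130,-175,0,-10.8,42,130,-215,0,-10.8,42,130,-255,0,-10.8,42,130,-295,0,-10.8,42,130,-335,0,-10.8,42]'
python3 -m inch '[0,-40,0,0,42,0,-80,0,0,42,0,-120,-20,0,42,0,-160,-60,0,42,0,-191,-100,0,42,0,-191,-140,0,42,0,-191,-170,0,42,0,-191,-170,0,42,0,-191,-170,0,42,0,-191,-170,0,42]'
python3 - <<'E'
from h import *
i,K,E=snap("wrist","w8");s=robot.read_state();print(s["force"],s["tool_pos"],s["orientation"])
E
```

```text
t: 10.43
tool_pos: [0.6071, -0.0738, 0.2607]
orientation: [-0.379, -3.115, -0.0]
force: [0.7, -0.2, 0.2]
opening: 0.0393
gripper_force: 0.0
t: 11.27
tool_pos: [0.608, -0.2621, 0.093]
orientation: [-0.378, -3.117, -0.001]
force: [0.2, -0.7, 0.5]
opening: 0.0389
gripper_force: 0.0
[ 1.01377809 -0.59748369  0.56505728] [ 0.60951536 -0.26261034  0.09533746] [ 3.77642655e-01  3.11662754e+00 -1.00464297e-03]
```

View pics/w8.png

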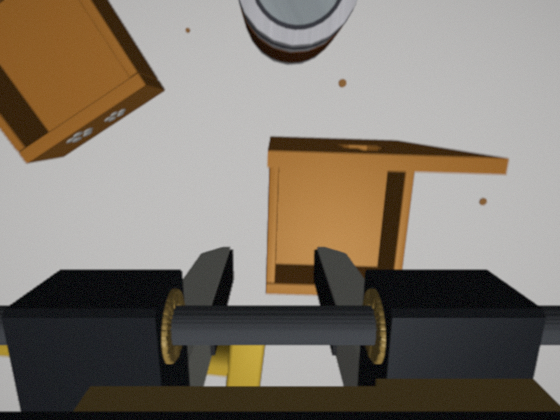

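Pocket B's -y wall is at column ~272 against finger centre 273, with yaw aligned. Front-left corner (267,293). The hammer head's near edge is at row ~345 (col 230–265). Checking the forward offset and hammer clearance.

```bash
python3 - <<'E'
from h import *
s=robot.read_state();p=s["tool_pos"]*1000
yaw=np.radians(-13.8);n=np.array([np.cos(yaw),np.sin(yaw)]);t=np.array([-n[1],n[0]])
for nm,u,v,z in[("front",267,293,.04),("hammer",240,345,.025),("hammer",210,345,.025)]:
    d=atz("w8",u,v,z)[:2]*1000-p[:2];print(nm,(d@n).round(1),(d@t).round(1))
E
```

```text
front 41.5 -4.3
hammer 90.5 -24.5
hammer 90.5 -46.3
```

```bash
python3 -m inch '[0,-1,-25,0,42,0,-1,-50,0,42,0,-1,-76,0,42,0,-1,-76,0,42,0,-1,-76,0,42]'
python3 -m inch '[0,0,0,0,0,0,0,0,0,0,0,0,0,0,0,0,0,0,0,0,0,0,0,0,0,0,0,0,0,0,0,0,0,0,0,0,0,0,0,0]' 30
python3 - <<'E'
from h import *
s=robot.read_state();print(s["tool_pos"],s["orientation"],s["force"],s["wrist_torque"])
E
```

```text
t: 11.73
tool_pos: [0.609, -0.2633, 0.0187]
orientation: [0.377, 3.118, -0.0]
force: [1.5, -0.8, 0.6]
opening: 0.0391
gripper_force: 0.0
t: 12.4
tool_pos: [0.6088, -0.264, 0.0179]
orientation: [0.379, 3.118, -0.0]
force: [-1.1, 1.7, 5.3]
opening: 0.0058
gripper_force: 30.0
[ 0.60876828 -0.26398322  0.01788603] [ 3.78878503e-01  3.11774285e+00 -3.62102088e-04] [-1.10084144  1.71364045  5.25122737] [0.19487485 0.09905346 0.02239147]
```

Gripped. Carrying B to standoff at the middle screw.

```bash
python3 -m inch '[0,0,20,0,0,0,0,60,0,0,0,0,100,0,0,0,0,140,0,0,0,0,180,0,0,-10,35,200,5,0,-20,75,200,10.8,0,-30,115,200,10.8,0,-40,155,200,10.8,0,-50,195,200,10.8,0]'
python3 -m inch '[-15,40,0,0,0,-30,80,0,0,0,-45,115,0,0,0,-50,136,-30,0,0,-50,136,-50,0,0,-50,136,-70,0,0,-50,136,-70,0,0,-50,136,-70,0,0,-50,136,-70,0,0]'
python3 - <<'E'
from h import *
i,K,E=snap("wrist","w9");s=robot.read_state();print(s["force"],s["tool_pos"],s["orientation"])
cv2.imwrite("pics/w9c.png",cv2.resize(i[:300],(784,420),interpolation=cv2.INTER_CUBIC))
E
```

```text
t: 13.23
tool_pos: [0.5572, -0.0673, 0.2166]
orientation: [-0.085, -3.14, -0.0]
force: [1.1, 0.4, -1.6]
opening: 0.006
gripper_force: 30.0
t: 13.98
tool_pos: [0.5088, 0.0669, 0.1481]
orientation: [0.085, 3.14, -0.0]
force: [0.1, 0.3, -0.6]
opening: 0.0055
gripper_force: 30.0
[-0.2308651  -0.1797039  -0.29091067] [0.50930915 0.06684767 0.14864492] [8.48861914e-02 3.13852535e+00 1.22739543e-04]
```

View pics/w9c.png

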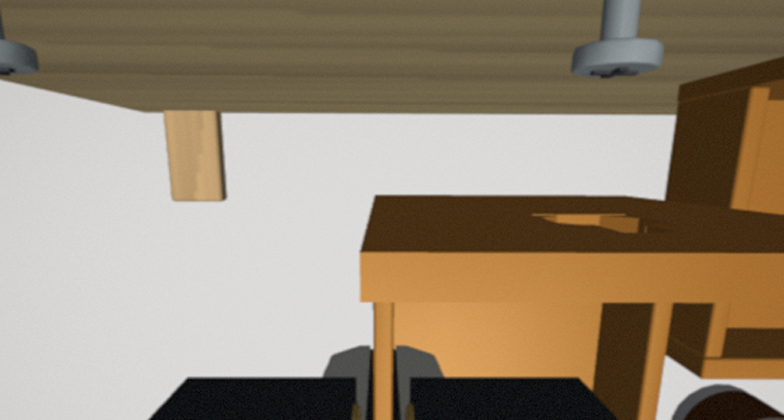

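Screw 2's head at (617,58), plate rear top corner (361,252), and screw 1's head near (0,57) at the left edge.

```bash
python3 - <<'E'
from h import *
f=1.4
print("corner",(atz("w9",361/f,252/f,.2557)*1000).round(1))
for u,v in[(617,58),(-2,57)]:print("screw",(atz("w9",u/f,v/f,.2155)*1000).round(1))
E
```

```text
corner [450.4  66.9 255.7]
screw [424.6 112.5 215.5]
screw [418.6   2.8 215.5]
```

Aligned: hole would arrive at y=112.9 against the axis at 113.1, with a 39 mm gap. Advance 38, then slide down 18 if force-free.

```bash
python3 -m inch '[-12,0.6,0,0,0,-22,1.2,0,0,0,-28,1.5,0,0,0,-34,1.8,0,0,0,-38,2,0,0,0,-38,2,0,0,0,-38,2,0,0,0]'
```

```text
t: 14.62
tool_pos: [0.4706, 0.0692, 0.1475]
orientation: [0.084, 3.14, 0.0]
force: [0.0, 0.1, -0.8]
opening: 0.0058
gripper_force: 30.0
```

```bash
python3 -m inch '[0,0,-4,0,0,0,0,-8,0,0,0,0,-11,0,0,0,0,-14,0,0,0,0,-16,0,0,0,0,-17,0,0,0,0,-18.3,0,0,0,0,-18.3,0,0]'
python3 - <<'E'
from h import *
s=robot.read_state();print(s["force"],s["tool_pos"],s["wrist_torque"])
E
```

```text
t: 15.28
tool_pos: [0.4703, 0.0696, 0.1292]
orientation: [-0.084, -3.14, -0.001]
force: [-2.7, 1.9, 4.7]
opening: 0.0057
gripper_force: 30.0
[-2.65679652  1.85115955  4.69225858] [0.47028196 0.06959045 0.12921929] [0.36169059 0.59550855 0.05995252]
```

Seated (Fz +4.7 N at 129.2). Release and lift; meanwhile measure pocket C from w8, front corners (25,160) and (163,90).

```bash
python3 -m inch '[0,0,0,0,25,0,0,0,0,25,0,0,0,0,25,0,0,0,0,25,0,0,20,0,25,0,0,60,0,25,0,0,100,0,25,0,0,135,0,25,0,0,135,0,25]'
python3 - <<'E'
from h import *
p=atz("w8",25,160,.04)[:2]*1000;q=atz("w8",163,90,.04)[:2]*1000;v=q-p;yaw=np.arctan2(-v[0],v[1])
n=np.array([np.cos(yaw),np.sin(yaw)]);t=np.array([-n[1],n[0]])
c=(p+q)/2-50*n;print(p,q,np.hypot(*v),np.degrees(yaw),c,"grip",c+8*n-41*t)
s=robot.read_state();print(s["tool_pos"],s["orientation"])
E
```

```text
t: 16.03
tool_pos: [0.4738, 0.0693, 0.2725]
orientation: [0.084, 3.128, 0.001]
force: [0.9, 0.7, 0.5]
opening: 0.0233
gripper_force: 0.0
[ 529.89854482 -395.86990501] [ 511.70266703 -303.4961335 ] 94.14883765179371 11.143513229713434 [ 471.74329741 -359.34637689] grip [ 487.51642003 -398.02723265]
[0.47376084 0.06928671 0.2724737 ] [8.35869736e-02 3.12812526e+00 1.11781214e-03]
```

```bash
python3 -m inch '[15,-35,0,0,42,25,-75,0,4,42,25,-115,0,10,42,25,-155,0,16,42,25,-195,0,17,42,25,-235,0,17,42,25,-275,0,17,42,25,-315,0,17,42,20,-355,0,17,42,17,-390,0,17,42]'
python3 -m inch '[0,-40,0,0,42,0,-76,-30,0,42,0,-76,-70,0,42,0,-76,-110,0,42,0,-76,-150,0,42,0,-76,-170,0,42,0,-76,-170,0,42,0,-76,-170,0,42,0,-76,-170,0,42]'
python3 - <<'E'
from h import *
i,K,E=snap("wrist","w10");s=robot.read_state();print(s["force"],s["tool_pos"],s["orientation"],s["q"][5])
cv2.imwrite("pics/w10c.png",i[60:360])
E
```

```text
t: 16.87
tool_pos: [0.4865, -0.3234, 0.2633]
orientation: [0.38, -3.118, 0.0]
force: [0.2, -0.3, 0.3]
opening: 0.039
gripper_force: 0.0
t: 17.62
tool_pos: [0.4884, -0.3978, 0.096]
orientation: [-0.381, 3.117, -0.004]
force: [-0.8, -0.6, 0.4]
opening: 0.0394
gripper_force: 0.0
[-0.33333684  0.10070054  0.26871562] [ 0.48889487 -0.39817531  0.09696868] [-0.38114311  3.1153988  -0.00575571] -2.5790240304019707
```

View pics/w10c.png

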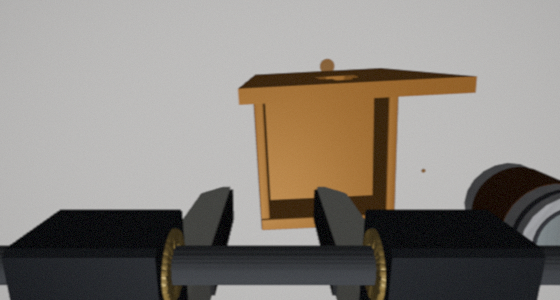

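Pocket C's -y wall runs from (260,100) to (266,222) in the crop, so it's turned ~3° more than the tool. Front-left corner at (262,228) crop, i.e. row 288.

```bash
python3 - <<'E'
from h import *
s=robot.read_state();p=s["tool_pos"]*1000
yaw=np.radians(14);n=np.array([np.cos(yaw),np.sin(yaw)]);t=np.array([-n[1],n[0]])
for nm,u,v,z in[("front",262,288,.04),("wallback",257,163,.04),("platetopL",239,150,.125),("platetopR",475,137,.125)]:
    d=atz("w10",u,v,z)[:2]*1000-p[:2];print(nm,(d@n).round(1),(d@t).round(1))
E
```

```text
front 40.5 -7.9
wallback -42.3 -10.2
platetopL -57.2 -12.9
platetopR -61.9 73.9
```

```bash
python3 -m inch '[1.5,-5.8,-25,2,42,1.5,-5.8,-50,2,42,1.5,-5.8,-78,2,42,1.5,-5.8,-78,2,42,1.5,-5.8,-78,2,42]'
python3 -m inch '[0,0,0,0,0,0,0,0,0,0,0,0,0,0,0,0,0,0,0,0,0,0,0,0,0,0,0,0,0,0,0,0,0,0,0,0,0,0,0,0]' 30
python3 - <<'E'
from h import *
s=robot.read_state();print(s["tool_pos"],s["orientation"],s["force"],s["wrist_torque"],s["q"][5])
E
```

```text
t: 18.08
tool_pos: [0.4888, -0.4025, 0.0165]
orientation: [0.436, -3.111, -0.001]
force: [-0.2, -0.7, 0.4]
opening: 0.0387
gripper_force: 0.0
t: 18.75
tool_pos: [0.4893, -0.4032, 0.0167]
orientation: [-0.436, 3.11, -0.002]
force: [-0.4, -0.1, 3.9]
opening: 0.006
gripper_force: 30.0
[ 0.48925662 -0.40317424  0.0167332 ] [-4.35501588e-01  3.11049616e+00 -1.87764869e-03] [-0.41147184 -0.1122556   3.90127383] [0.04192073 0.15560488 0.06724432] -2.6189562042130086
```

```bash
python3 -m inch '[0,0,20,0,0,0,0,60,0,0,0,0,100,0,0,0,0,140,0,0,10,0,180,0,0,25,30,200,-5,0,40,70,200,-12,0,50,110,200,-19,0,50,150,200,-19,0,50,190,200,-19,0]'
python3 -m inch '[0,40,0,0,0,-5,80,0,0,0,-15,120,0,0,0,-37,155,-20,0,0,-37,169,-50,0,0,-37,169,-69,0,0,-37,169,-69,0,0,-37,169,-69,0,0,-37,169,-69,0,0]'
python3 - <<'E'
from h import *
i,K,E=snap("wrist","w11");s=robot.read_state();print(s["force"],s["tool_pos"],s["orientation"])
cv2.imwrite("pics/w11c.png",cv2.resize(i[:300],(784,420),interpolation=cv2.INTER_CUBIC))
E
```

```text
t: 19.58
tool_pos: [0.5386, -0.2105, 0.2151]
orientation: [-0.085, -3.14, -0.001]
force: [-0.3, 0.4, -1.9]
opening: 0.0058
gripper_force: 30.0
t: 20.33
tool_pos: [0.5025, -0.0442, 0.148]
orientation: [0.085, 3.139, -0.001]
force: [0.8, -0.1, -1.3]
opening: 0.0056
gripper_force: 30.0
[ 0.68444459 -0.00159323 -0.30438903] [ 0.50299684 -0.04443946  0.14857295] [ 8.52419506e-02  3.13816188e+00 -7.20355100e-04]
```

View pics/w11c.png

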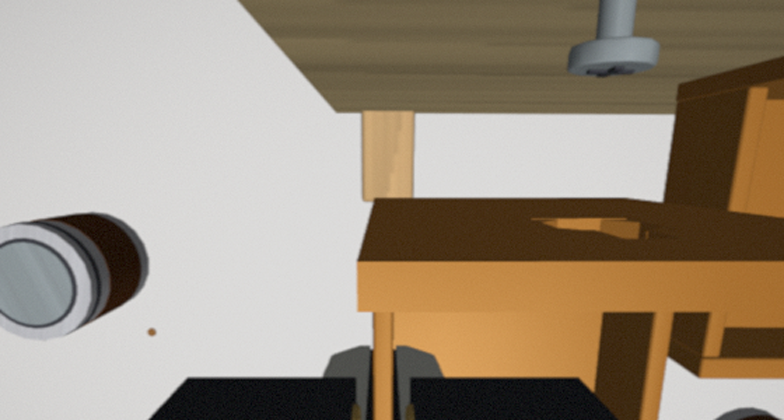

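Screw 1's head is at (613,57) and the plate rear top corner at (359,261). Pocket 2 hangs properly at right.

```bash
python3 - <<'E'
from h import *
f=1.4
c=atz("w11",359/f,261/f,.2569)*1000;s=atz("w11",613/f,57/f,.2155)*1000
print("corner",c.round(1),"screw",s.round(1),"hole now",(c+44*np.array([.054,.9985,0])).round(1))
print("tinD",(atz("w11",38/f,282/f,.066)*1000).round(1))
E
```

```text
corner [444.9 -44.4 256.9] screw [418.2   0.7 215.5] hole now [447.2  -0.5 256.9]
tinD [ 481.4 -215.2   66. ]
```

```bash
python3 -m inch '[-12,0.5,-0.7,0,0,-22,1,-0.7,0,0,-28,1.3,-0.7,0,0,-34,1.6,-0.7,0,0,-38.3,1.8,-0.7,0,0,-38.3,1.8,-0.7,0,0,-38.3,1.8,-0.7,0,0]'
```

```text
t: 20.97
tool_pos: [0.4638, -0.042, 0.1465]
orientation: [0.084, 3.139, -0.0]
force: [0.0, 0.4, -1.9]
opening: 0.0056
gripper_force: 30.0
```

```bash
python3 -m inch '[0,0,-4,0,0,0,0,-8,0,0,0,0,-11,0,0,0,0,-14,0,0,0,0,-16,0,0,0,0,-17,0,0,0,0,-18.3,0,0,0,0,-18.3,0,0]'
```

```text
t: 21.63
tool_pos: [0.4634, -0.0415, 0.1282]
orientation: [-0.084, -3.14, -0.001]
force: [-4.1, 2.2, 4.3]
opening: 0.0056
gripper_force: 30.0
```

Seated (Fz +4.3 N at 128.2, expected 128.7). Releasing, lifting and checking everything.

```bash
python3 -m inch '[0,0,0,0,25,0,0,0,0,25,0,0,0,0,25,0,0,0,0,25,0,0,20,0,25,0,0,60,0,25,0,0,100,0,75,20,-40,130,0,75,25,-80,130,0,75,25,-120,130,0,75]'
python3 - <<'E'
from h import *
b=snap("top","t12")[0];i=snap("scene","s12")[0]
o=np.hstack([cv2.resize(b[150:340,90:480],(440,214)),cv2.resize(i[110:285,115:425],(360,203))[:203]] if 0 else [cv2.resize(b[150:340,90:480],(400,300)),cv2.resize(i[110:285,115:425],(400,300))])
cv2.imwrite("pics/c12.png",o)
def lids(a,b):
    return None
E
```

```text
t: 22.47
tool_pos: [0.4907, -0.1562, 0.2613]
orientation: [0.079, 3.134, -0.003]
force: [1.4, -0.6, -0.9]
opening: 0.0455
gripper_force: 0.0
```

View pics/c12.png

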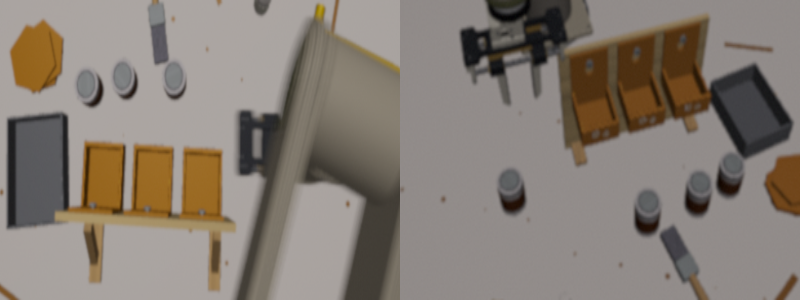

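All three pockets hang, and the four tins stand where first measured. That used up my picture budget and a bit over: 16 viewed against 14 allowed. I'll work from image code only from here. First, a lid detector checked on stored pictures, then on tin D now.

```bash
cat >> h.py <<'E'
def lid(fn,guess,z=.066):
    "circle of the tin lid nearest the guessed xy (mm) -> xy mm"
    g=cv2.medianBlur(cv2.cvtColor(cv2.imread("pics/"+fn+".png"),cv2.COLOR_BGR2GRAY),3)
    K,E=load(fn);gp=np.array([guess[0]/1e3,guess[1]/1e3,z]);r=K[0,0]*.030/(E[:3,:3]@gp+E[:3,3])[2];e=proj(fn,gp)
    c=cv2.HoughCircles(g,cv2.HOUGH_GRADIENT,1,10,param1=100,param2=12,minRadius=int(r*.88),maxRadius=int(r*1.12))
    if c is None:return None
    c=c[0];d=np.hypot(*(c[:,:2]-e).T);k=[j for j in range(len(c)) if d[j]<r*1.6][:3]
    return r.round(1),e.round(),[(c[j].round(),(atz(fn,*c[j][:2],z)[:2]*1e3).round(1).tolist()) for j in k]
def heft(n=12):
    f=[]
    for _ in range(n): f.append(robot.read_state()["force"]);read_camera("wrist")
    return np.mean(f,0).round(2),np.std(f,0).round(2)
E
python3 - <<'E'
from h import *
print(lid("w1",(482,-217)));print(lid("w11",(482,-217)));print(lid("w4",(622,283)))
snap("wrist","w13");print(lid("w13",(482,-216)));s=robot.read_state();print(s["tool_pos"],s["orientation"])
E
```

```text
(np.float64(31.7), array([187.,  68.]), [(array([186.,  72.,  30.], dtype=float32), [484.7, -217.4]), (array([196.,  78.,  28.], dtype=float32), [490.6, -208.5]), (array([184.,  62.,  28.], dtype=float32), [475.8, -218.2])])
(np.float64(43.1), array([ 25., 202.]), [(array([ 28., 200.,  42.], dtype=float32), [480.8, -214.8]), (array([ 66., 192.,  39.], dtype=float32), [475.9, -186.5]), (array([ 14., 210.,  38.], dtype=float32), [487.3, -226.2])])
(np.float64(26.7), array([422., 277.]), [(array([404., 258.,  24.], dtype=float32), [598.5, 263.0]), (array([420., 274.,  28.], dtype=float32), [618.8, 280.4]), (array([424., 284.,  24.], dtype=float32), [631.3, 286.5])])
(np.float64(30.2), array([218., 185.]), [(array([218., 182.,  27.], dtype=float32), [478.1, -215.0]), (array([208., 192.,  32.], dtype=float32), [488.6, -226.1])])
[ 0.48815074 -0.15766344  0.25768177] [-9.05920437e-02 -3.14024807e+00  7.44615908e-04]
```

Tin D is at (481,-216). Grasp it and heft.

```bash
python3 -m inch '[-7,-40,0,0,100,-7,-58,-20,0,100,-7,-58,-60,0,100,-7,-58,-100,0,100,-7,-58,-140,0,100,-7,-58,-180,0,100,-7,-58,-217,0,100,-7,-58,-217,0,100,-7,-58,-217,0,100]'
python3 -m inch '[0,0,0,0,30,0,0,0,0,30,0,0,0,0,30,0,0,0,0,30,0,0,0,0,30,0,0,0,0,30]' 25
python3 -m inch '[0,0,20,0,30,0,0,60,0,30,0,0,60,0,30,0,0,60,0,30]'
python3 -c "
from h import *
print(heft())"
```

```text
t: 23.37
tool_pos: [0.4793, -0.2109, 0.0388]
orientation: [-0.082, -3.135, -0.005]
force: [0.7, 0.6, 0.9]
opening: 0.0927
gripper_force: 0.0
t: 23.87
tool_pos: [0.4825, -0.2141, 0.0424]
orientation: [0.084, 3.138, -0.004]
force: [-1.5, -2.8, 8.2]
opening: 0.0594
gripper_force: 25.0
t: 24.2
tool_pos: [0.4829, -0.2137, 0.1031]
orientation: [0.084, 3.136, -0.003]
force: [0.8, 0.0, -3.4]
opening: 0.0596
gripper_force: 25.0
(array([ 0.03,  0.19, -3.15]), array([0.64, 0.53, 0.55]))
```

Full (~3 N). Placing it in the pocket on screw 1, target (459.5,-1.4) with TCP z≈161.

```bash
python3 -m inch '[0,0,40,0,30,0,0,80,0,30,0,5,125,0,30,-5,45,127,0,30,-10,85,127,0,30,-15,125,127,0,30,-23,165,127,0,30,-23,195,127,0,30,-23,212,127,0,30,-23,212,127,0,30]'
python3 -m inch '[0,0,0,0,30,0,0,-25,0,30,0,0,-45,0,30,0,0,-58,0,30,0,0,-64,0,30,0,0,-67,0,30,0,0,-67,0,30]'
```

```text
t: 25.63
tool_pos: [0.4581, 0.0024, 0.2279]
orientation: [0.078, 3.14, 0.002]
force: [-0.2, 0.2, -2.6]
opening: 0.0595
gripper_force: 25.0
t: 26.22
tool_pos: [0.4582, -0.0016, 0.1606]
orientation: [-0.086, -3.14, 0.0]
force: [0.3, 1.0, -1.9]
opening: 0.0596
gripper_force: 25.0
```

```bash
python3 -m inch '[0,0,-1,0,30,0,0,-1,0,30,0,0,-1,0,30]'
python3 -c "
from h import *
print(heft(4))"
```

```text
t: 26.47
tool_pos: [0.4589, -0.0011, 0.1605]
orientation: [0.084, 3.139, -0.0]
force: [0.2, 0.9, -2.3]
opening: 0.0595
gripper_force: 25.0
(array([-0.26,  0.01, -2.25]), array([0.37, 0.52, 0.09]))
```

```bash
python3 -m inch '[0,0,-1,0,30,0,0,-2,0,30,0,0,-2,0,30]'
python3 -c "
from h import *
print(heft(4),robot.read_state()['tool_pos'])"
```

```text
t: 26.92
tool_pos: [0.4591, -0.0009, 0.1592]
orientation: [0.083, 3.138, -0.0]
force: [-2.5, 0.6, 7.3]
opening: 0.0592
gripper_force: 25.0
(array([-2.18,  0.67,  7.57]), array([0.52, 0.3 , 0.23])) [ 0.45908434 -0.00088052  0.15919271]
```

Floor contact (+7.5 N). Releasing, rising, and going to tin C.

```bash
python3 -m inch '[0,0,1,0,80,0,0,1,0,80,0,0,1,0,80,0,0,1,0,80,0,0,30,0,80,0,0,70,0,80,0,0,95,0,80,40,10,95,0,80,80,20,95,0,80,120,30,95,0,80]'
python3 -m inch '[40,30,0,0,80,55,40,0,0,80,55,40,0,0,80,55,40,0,0,80,55,40,0,0,80]'
python3 - <<'E'
from h import *
snap("wrist","w14");print(lid("w14",(632,67)));print(lid("w14",(634,194)));s=robot.read_state();print(s["tool_pos"],s["orientation"])
E
```

```text
t: 27.95
tool_pos: [0.5804, 0.0294, 0.2543]
orientation: [0.085, 3.137, -0.0]
force: [0.1, -0.6, 0.1]
opening: 0.0742
gripper_force: 0.0
t: 28.37
tool_pos: [0.6328, 0.0689, 0.2521]
orientation: [-0.083, -3.139, 0.001]
force: [0.5, -0.7, 0.0]
opening: 0.0746
gripper_force: 0.0
(np.float64(30.6), array([272., 190.]), [(array([270., 184.,  27.], dtype=float32), [626.9, 66.0]), (array([272., 194.,  27.], dtype=float32), [636.9, 66.4])])
(np.float64(30.7), array([402., 185.]), [(array([386., 176.,  28.], dtype=float32), [625.0, 177.9]), (array([404., 186.,  33.], dtype=float32), [635.8, 196.7]), (array([396., 178.,  30.], dtype=float32), [627.5, 188.7])])
[0.63268792 0.06854437 0.25263895] [-8.43191602e-02 -3.14006210e+00  5.06678461e-04]
```

```bash
python3 - <<'E'
from h import *
for u,v in[(308,82),(334,78)]:print(atz("top0",90+u/2.05,150+v/2.05,.012).round(3))
E
python3 -m inch '[0,-2,-40,0,80,0,-2,-80,0,80,0,-2,-120,0,80,0,-2,-150,0,80,0,-2,-150,0,80,0,-2,-150,0,80]'
```

```text
[0.664 0.12  0.012]
[0.669 0.085 0.012]
t: 28.92
tool_pos: [0.6313, 0.0663, 0.1018]
orientation: [-0.085, -3.137, 0.0]
force: [0.3, -0.3, 0.9]
opening: 0.0743
gripper_force: 0.0
```

Brush tip is at x≥664 and low; clear. Grip tin C and heft.

```bash
python3 -m inch '[0,0,-30,0,80,0,0,-61,0,80,0,0,-61,0,80,0,0,-61,0,30,0,0,-61,0,30,0,0,-61,0,30,0,0,-61,0,30,0,0,-61,0,30,0,0,-61,0,30]' 25
python3 -m inch '[0,0,20,0,30,0,0,60,0,30,0,0,60,0,30,0,0,60,0,30]'
python3 -c "
from h import *
print(heft())"
```

```text
t: 29.67
tool_pos: [0.6359, 0.0671, 0.0457]
orientation: [0.084, 3.135, 0.0]
force: [-1.3, -2.1, 8.5]
opening: 0.0595
gripper_force: 25.0
t: 30.0
tool_pos: [0.6369, 0.0673, 0.1074]
orientation: [0.083, 3.131, 0.001]
force: [-0.4, 1.2, 0.2]
opening: 0.06
gripper_force: 25.0
(array([-0.12,  0.03, -0.88]), array([0.4 , 0.49, 0.54]))
```

Empty (~0.9 N). To the tray, front half.

```bash
python3 -m inch '[0,0,40,0,30,0,0,80,0,30,0,40,80,0,30,0,80,80,0,30,0,120,80,0,30,0,160,80,0,30,0,200,80,0,30,-20,235,80,0,30,-40,270,80,0,30,-60,305,80,0,30]'
python3 -m inch '[-25,25,0,0,30,-47,34,0,0,30,-47,34,0,0,30,-47,34,-40,0,30,-47,34,-80,0,30,-47,34,-110,0,30,-47,34,-130,0,30,-47,34,-135,0,30,-47,34,-136,0,30]'
python3 -c "
from h import *
print(heft(4),robot.read_state()['tool_pos'])"
```

```text
t: 31.43
tool_pos: [0.5723, 0.3737, 0.1812]
orientation: [-0.084, -3.14, 0.0]
force: [0.1, 0.8, -1.2]
opening: 0.0597
gripper_force: 25.0
t: 32.18
tool_pos: [0.5261, 0.405, 0.0448]
orientation: [-0.084, -3.139, 0.002]
force: [0.0, 0.1, -0.6]
opening: 0.0596
gripper_force: 25.0
(array([ 0.26, -0.03, -0.82]), array([0.43, 0.37, 0.13])) [0.52668433 0.40586312 0.04569679]
```

```bash
python3 -m inch '[0,0,-1,0,30,0,0,-2,0,30,0,0,-2,0,30,0,0,-2,0,30]'
python3 -m inch '[0,0,-1,0,30,0,0,-2,0,30,0,0,-2,0,30,0,0,-2,0,30]'
python3 -c "
from h import *
print(heft(3),robot.read_state()['tool_pos'])"
```

```text
t: 32.72
tool_pos: [0.527, 0.4062, 0.0447]
orientation: [0.084, 3.139, 0.001]
force: [0.9, -1.0, 5.2]
opening: 0.0597
gripper_force: 25.0
t: 33.05
tool_pos: [0.5272, 0.4064, 0.0444]
orientation: [0.083, 3.138, 0.001]
force: [-4.9, -4.5, 15.9]
opening: 0.0594
gripper_force: 25.0
(array([-4.42, -4.71, 16.17]), array([0.41, 0.19, 0.3 ])) [0.52725865 0.40639492 0.04445593]
```

Contact. Release, rise, go above tin B.

```bash
python3 -m inch '[0,0,2,0,30,0,0,3,0,78,0,0,3,0,78,0,0,3,0,78,0,0,40,0,78,0,0,80,0,78,0,0,120,0,78,0,0,160,0,78,15,-35,190,0,78,30,-75,210,0,78]'
python3 -m inch '[20,-30,0,0,78,40,-65,0,0,78,60,-100,0,0,78,77,-135,0,0,78,77,-137,0,0,78,77,-137,0,0,78,77,-137,0,0,78]'
python3 - <<'E'
from h import *
snap("wrist","w15");s=robot.read_state();print(s["tool_pos"],s["orientation"])
for g in((634,194),(622,283),(527,406)):print(lid("w15",g,.066 if g[1]<400 else .07))
E
```

```text
t: 34.03
tool_pos: [0.5528, 0.3432, 0.2503]
orientation: [0.077, 3.137, 0.005]
force: [0.4, -0.0, -0.3]
opening: 0.0723
gripper_force: 0.0
t: 34.62
tool_pos: [0.6292, 0.2043, 0.2456]
orientation: [-0.085, -3.139, -0.001]
force: [-0.2, 0.4, -0.3]
opening: 0.0724
gripper_force: 0.0
[0.6289664  0.20510966 0.24580092] [-8.30737305e-02 -3.13977221e+00 -5.85525911e-04]
(np.float64(31.0), array([263., 197.]), [(array([264., 188.,  29.], dtype=float32), [624.9, 194.7]), (array([264., 200.,  33.], dtype=float32), [636.6, 194.0])])
(np.float64(31.4), array([356., 180.]), [(array([354., 178.,  32.], dtype=float32), [619.9, 282.0]), (array([346., 170.,  28.], dtype=float32), [612.7, 273.5]), (array([358., 188.,  30.], dtype=float32), [629.8, 285.9])])
(np.float64(34.2), array([497.,  66.]), [(array([500.,  54.,  33.], dtype=float32), [517.3, 407.9]), (array([494.,  64.,  31.], dtype=float32), [525.1, 402.6]), (array([490.,  52.,  36.], dtype=float32), [515.1, 398.2])])
```

Tin B is at (633,194), tin A at (621,282). Grasp B.

```bash
python3 -m inch '[4,-10.5,-40,0,75,4,-10.5,-80,0,75,4,-10.5,-120,0,75,4,-10.5,-150,0,75,4,-10.5,-180,0,75,4,-10.5,-205,0,75,4,-10.5,-205,0,75,4,-10.5,-205,0,75]'
python3 -m inch '[0,0,0,0,30,0,0,0,0,30,0,0,0,0,30,0,0,0,0,30,0,0,0,0,30,0,0,0,0,30]' 25
python3 -m inch '[0,0,20,0,30,0,0,60,0,30,0,0,60,0,30,0,0,60,0,30]'
python3 -c "
from h import *
print(heft())"
```

```text
t: 35.33
tool_pos: [0.6313, 0.195, 0.0396]
orientation: [-0.081, -3.137, 0.001]
force: [0.5, 0.0, 0.2]
opening: 0.0698
gripper_force: 0.0
t: 35.83
tool_pos: [0.6354, 0.1946, 0.0443]
orientation: [0.084, 3.136, 0.003]
force: [-1.0, 2.3, 5.9]
opening: 0.0595
gripper_force: 25.0
t: 36.17
tool_pos: [0.6362, 0.1943, 0.1058]
orientation: [0.084, 3.133, 0.003]
force: [0.9, 0.3, -3.2]
opening: 0.0593
gripper_force: 25.0
(array([-0.12,  0.05, -2.77]), array([0.77, 0.46, 0.41]))
```

Full. Into the middle pocket, target (465.5,110.5).

```bash
python3 -m inch '[0,0,40,0,30,0,0,80,0,30,0,0,120,0,30,-35,-17,125,0,30,-70,-34,125,0,30,-105,-51,125,0,30,-140,-68,125,0,30,-160,-79,125,0,30,-171,-84,125,0,30,-171,-84,125,0,30]'
python3 -m inch '[0,0,0,0,30,0,0,0,0,30,0,0,0,0,30,0,0,-20,0,30,0,0,-40,0,30,0,0,-50,0,30,0,0,-58,0,30,0,0,-58,0,30]'
python3 -c "
from h import *
print(heft(3),robot.read_state()['tool_pos'])"
```

```text
t: 37.6
tool_pos: [0.4609, 0.1089, 0.2266]
orientation: [0.085, 3.14, -0.0]
force: [0.5, 0.7, -2.3]
opening: 0.0595
gripper_force: 25.0
t: 38.27
tool_pos: [0.4615, 0.1098, 0.1661]
orientation: [-0.083, -3.137, 0.001]
force: [0.1, -0.4, -2.7]
opening: 0.0595
gripper_force: 25.0
(array([ 0.07,  0.1 , -2.38]), array([0.23, 0.45, 0.28])) [0.46309992 0.10988055 0.1691228 ]
```

```bash
python3 -m inch '[2,0.5,-3,0,30,2,0.5,-6,0,30,2,0.5,-7,0,30,2,0.5,-8,0,30,2,0.5,-8,0,30]'
python3 -m inch '[0,0,-1,0,30,0,0,-2,0,30,0,0,-2,0,30,0,0,-2,0,30]'
python3 -c "
from h import *
print(heft(3),robot.read_state()['tool_pos'])"
```

```text
t: 38.83
tool_pos: [0.4653, 0.1102, 0.1614]
orientation: [0.084, 3.138, 0.0]
force: [0.3, -0.6, 3.8]
opening: 0.0597
gripper_force: 25.0
t: 39.17
tool_pos: [0.4655, 0.1102, 0.161]
orientation: [0.084, 3.137, 0.0]
force: [-4.9, -3.3, 15.4]
opening: 0.0595
gripper_force: 25.0
(array([-5.5 , -2.52, 15.51]), array([0.64, 0.57, 0.08])) [0.4655302  0.11017261 0.16097466]
```

Floor contact. Release, rise, and go over tin A.

```bash
python3 -m inch '[0,0,2,0,30,0,0,3,0,80,0,0,3,0,80,0,0,3,0,80,0,0,30,0,80,0,0,70,0,80,0,0,90,0,80,40,40,90,0,80,80,80,90,0,80,110,120,90,0,80]'
python3 -m inch '[20,25,0,0,80,45,47,0,0,80,45,52,0,0,80,45,52,0,0,80,45,52,0,0,80]'
python3 - <<'E'
from h import *
snap("wrist","w16");s=robot.read_state();print(s["tool_pos"],s["orientation"])
print(lid("w16",(621,282.5)))
E
```

```text
t: 40.15
tool_pos: [0.5518, 0.2019, 0.2492]
orientation: [0.086, 3.138, 0.001]
force: [1.0, -0.8, -0.1]
opening: 0.0739
gripper_force: 0.0
t: 40.57
tool_pos: [0.5946, 0.253, 0.2473]
orientation: [-0.083, -3.139, 0.001]
force: [-0.1, -0.4, -1.2]
opening: 0.0746
gripper_force: 0.0
[0.5946193  0.25258922 0.24812245] [-8.37907697e-02 -3.14011159e+00  6.57687655e-04]
(np.float64(30.5), array([305., 216.]), [(array([306., 214.,  31.], dtype=float32), [618.5, 282.9]), (array([306., 224.,  27.], dtype=float32), [628.7, 282.6])])
```

```bash
python3 -m inch '[26,30,0,0,80,26,30,-40,0,80,26,30,-80,0,80,26,30,-120,0,80,26,30,-150,0,80,26,30,-180,0,80,26,30,-207,0,80,26,30,-207,0,80,26,30,-207,0,80]'
python3 -m inch '[0,0,0,0,30,0,0,0,0,30,0,0,0,0,30,0,0,0,0,30,0,0,0,0,30,0,0,0,0,30]' 25
python3 -m inch '[0,0,20,0,30,0,0,60,0,30,0,0,60,0,30,0,0,60,0,30]'
python3 -c "
from h import *
print(heft())"
```

```text
t: 41.37
tool_pos: [0.6196, 0.2817, 0.0406]
orientation: [-0.085, -3.138, 0.002]
force: [-0.6, 0.5, 0.1]
opening: 0.0745
gripper_force: 0.0
t: 41.87
tool_pos: [0.6231, 0.2837, 0.0447]
orientation: [0.084, 3.136, 0.002]
force: [-1.6, -0.0, 7.2]
opening: 0.0599
gripper_force: 25.0
t: 42.2
tool_pos: [0.6242, 0.2844, 0.1067]
orientation: [0.083, 3.132, 0.005]
force: [0.7, -1.1, -0.9]
opening: 0.0597
gripper_force: 25.0
(array([ 0.11, -0.18, -0.56]), array([0.36, 0.41, 0.48]))
```

Empty. To the tray, rear half, at (450,408).

```bash
python3 -m inch '[0,0,40,0,30,0,0,80,0,30,0,40,90,0,30,0,80,90,0,30,-20,110,90,0,30,-55,124,90,0,30,-95,124,90,0,30,-130,124,90,0,30,-160,124,90,0,30,-174,124,90,0,30]'
python3 -m inch '[0,0,0,0,30,0,0,0,0,30,0,0,0,0,30,0,0,-40,0,30,0,0,-80,0,30,0,0,-110,0,30,0,0,-130,0,30,0,0,-135,0,30,0,0,-135,0,30]'
python3 -c "
from h import *
print(heft(3),robot.read_state()['tool_pos'])"
```

```text
t: 43.63
tool_pos: [0.4435, 0.4076, 0.1911]
orientation: [-0.08, -3.139, 0.0]
force: [0.5, -0.4, -0.3]
opening: 0.0595
gripper_force: 25.0
t: 44.38
tool_pos: [0.4468, 0.4058, 0.0539]
orientation: [-0.086, -3.137, 0.004]
force: [-0.1, 0.8, -0.3]
opening: 0.0591
gripper_force: 25.0
(array([-0.02,  0.38, -0.27]), array([0.23, 0.33, 0.16])) [0.44891976 0.40801387 0.05842251]
```

```bash
python3 -m inch '[0,0,-4,0,30,0,0,-8,0,30,0,0,-10,0,30,0,0,-11,0,30,0,0,-11,0,30]'
python3 -m inch '[0,0,-1,0,30,0,0,-2,0,30,0,0,-3,0,30,0,0,-3,0,30]'
python3 -c "
from h import *
print(heft(3),robot.read_state()['tool_pos'])"
```

```text
t: 44.95
tool_pos: [0.4482, 0.4079, 0.0484]
orientation: [0.083, 3.138, 0.002]
force: [-4.9, -4.6, 17.7]
opening: 0.0596
gripper_force: 25.0
t: 45.28
tool_pos: [0.449, 0.408, 0.0474]
orientation: [0.083, 3.136, 0.003]
force: [-9.2, -10.1, 29.8]
opening: 0.0596
gripper_force: 25.0
(array([ -8.63, -10.15,  30.6 ]), array([0.55, 0.03, 0.54])) [0.44903442 0.40795753 0.04739096]
```

```bash
python3 -m inch '[0,0,4,0,30,0,0,4,0,78,0,0,4,0,78,0,0,4,0,78,0,0,40,0,78,0,0,80,0,78,0,0,120,0,78,0,0,160,0,78,35,0,200,0,78,75,0,230,0,78]'
python3 -m inch '[40,0,0,0,78,80,0,0,0,78,110,0,0,0,78,110,0,0,0,78,110,0,0,0,78]'
python3 - <<'E'
from h import *
snap("wrist","w17");snap("top","t17");snap("scene","s17")
for g,z in((527,406),.07),((449,408),.07),((459.5,-1),.184),((465.5,110.5),.184):print(g,*[ (l[2][:1] if (l:=lid(f,g,z)) else None) for f in("w17","t17","s17")])
def pt(n,p):print(n,proj("s17",np.array(p)/1e3).round(),proj("t17",np.array(p)/1e3).round())
# compare c12/t12 with now, in panel region (pockets moved?)
a=cv2.cvtColor(cv2.imread("pics/s12.png"),6).astype(int);b=cv2.cvtColor(cv2.imread("pics/s17.png"),6).astype(int)
# board back-plates & flower fronts: best shift by phase correlation on plates region
for nm,y in(("p1",1.5),("p2",113),("p3",225)):
    x=413+ (y-113)*.054
    u,v=proj("s17",np.array([x+8,y,205])/1e3).astype(int);u2,v2=proj("s17",np.array([x+100,y,130])/1e3).astype(int)
    for w in((u,v),(u2,v2)):
        P=a[w[1]-9:w[1]+9,w[0]-14:w[0]+14].astype(np.uint8);S=b[w[1]-17:w[1]+17,w[0]-22:w[0]+22].astype(np.uint8)
        m=cv2.matchTemplate(S,P,cv2.TM_CCOEFF_NORMED);_,mx,_,l=cv2.minMaxLoc(m);print(nm,w,"corr",round(mx,2),"shift",(l[0]-8,l[1]-8))
E
```

```text
t: 46.27
tool_pos: [0.5065, 0.4082, 0.2634]
orientation: [0.08, 3.139, 0.003]
force: [1.6, 1.3, 0.7]
opening: 0.0726
gripper_force: 0.0
t: 46.68
tool_pos: [0.6177, 0.4061, 0.2561]
orientation: [-0.087, -3.136, 0.004]
force: [-0.8, 1.1, 0.0]
opening: 0.0725
gripper_force: 0.0
(527, 406) [(array([268.,  86.,  33.], dtype=float32), [519.6, 406.3])] [(array([124., 244.,  12.], dtype=float32), [519.7, 407.2])] [(array([392., 174.,   9.], dtype=float32), [526.2, 406.1])]
(449, 408) [(array([266.,   2.,  31.], dtype=float32), [451.2, 407.6])] [(array([122., 274.,  12.], dtype=float32), [445.4, 408.7])] [(array([380., 158.,   9.], dtype=float32), [453.4, 405.5])]
(459.5, -1) [] [(array([292., 264.,  13.], dtype=float32), [457.9, -10.5])] [(array([262., 168.,  10.], dtype=float32), [467.5, -11.2])]
(465.5, 110.5) [] [(array([236., 264.,  13.], dtype=float32), [462.2, 110.3])] [(array([302., 158.,  10.], dtype=float32), [471.8, 110.9])]
p1 (np.int64(260), np.int64(149)) corr 0.96 shift (0, 0)
p1 (np.int64(271), np.int64(188)) corr 0.86 shift (-2, 1)
p2 (np.int64(297), np.int64(141)) corr 0.97 shift (0, 0)
p2 (np.int64(307), np.int64(180)) corr 0.86 shift (-1, 1)
p3 (np.int64(332), np.int64(134)) corr 0.99 shift (0, 0)
p3 (np.int64(342), np.int64(172)) corr 1.0 shift (0, 0)
```

Tray tins and tin 2 are good. The tin in pocket 1 reads ~10 mm toward -y; checking its height and whether pocket 1 has shifted.

```bash
python3 - <<'E'
from h import *
print("lid1",(tri(("t17",292,264),("s17",262,168))*1e3).round(),"lid2",(tri(("t17",236,264),("s17",302,158))*1e3).round())
for v in("s","t"):
  A=cv2.imread(f"pics/{v}12.png");B=cv2.imread(f"pics/{v}17.png");k=4
  for nm,y in(("p1",1.5),("p2",113),("p3",225)):
    x=413+(y-113)*.054
    for tag,p in(("front-",(x+101,y-40,140)),("front+",(x+96,y+34,140)),("topplate",(x+5,y-25,233))):
      u,w=proj(v+"17",np.array(p)/1e3).round().astype(int)
      P=cv2.resize(A[w-6:w+7,u-8:u+9],None,fx=k,fy=k,interpolation=2);S=cv2.resize(B[w-11:w+12,u-13:u+14],None,fx=k,fy=k,interpolation=2)
      _,mx,_,l=cv2.minMaxLoc(cv2.matchTemplate(S,P,5));print(v,nm,tag,(u,w),round(mx,2),(l[0]/k-5,l[1]/k-5))
E
```

```text
lid1 [459. -11. 174.] lid2 [462. 113. 176.]
s p1 front- (np.int64(258), np.int64(190)) 0.98 (-1.5, 0.5)
s p1 front+ (np.int64(282), np.int64(182)) 0.94 (-1.25, 0.75)
s p1 topplate (np.int64(252), np.int64(143)) 1.0 (-0.25, 0.0)
s p2 front- (np.int64(295), np.int64(182)) 0.99 (0.0, 0.25)
s p2 front+ (np.int64(318), np.int64(175)) 0.97 (0.25, 0.0)
s p2 topplate (np.int64(289), np.int64(136)) 1.0 (0.0, 0.0)
s p3 front- (np.int64(331), np.int64(174)) 1.0 (0.0, 0.0)
s p3 front+ (np.int64(352), np.int64(167)) 1.0 (0.0, 0.0)
s p3 topplate (np.int64(325), np.int64(129)) 1.0 (0.0, 0.0)
t p1 front- (np.int64(303), np.int64(243)) 1.0 (1.75, -0.25)
t p1 front+ (np.int64(271), np.int64(246)) 0.99 (2.0, 0.0)
t p1 topplate (np.int64(299), np.int64(287)) 0.92 (1.75, 0.25)
t p2 front- (np.int64(255), np.int64(241)) 1.0 (0.25, 0.0)
t p2 front+ (np.int64(223), np.int64(244)) 1.0 (0.0, 0.0)
t p2 topplate (np.int64(245), np.int64(284)) 0.99 (0.0, 0.0)
t p3 front- (np.int64(207), np.int64(239)) 1.0 (0.0, 0.0)
t p3 front+ (np.int64(175), np.int64(242)) 1.0 (0.0, 0.0)
t p3 topplate (np.int64(190), np.int64(282)) 1.0 (0.0, 0.0)
```

Pocket 1 is still on its screw but has rolled ~3°, with its tin against the -y wall (10 mm off). I'll mend this: regrip the tin, lift it so the pocket swings plumb, and set it down centred.

```bash
python3 -m inch '[-20,-35,0,0,85,-40,-75,0,0,85,-60,-115,0,0,85,-70,-155,0,0,85,-70,-195,0,0,85,-70,-235,0,0,85,-70,-275,0,0,85,-75,-315,0,0,85,-90,-350,0,0,85,-115,-385,0,0,85]'
python3 -m inch '[-20,-25,0,0,85,-42,-29,0,0,85,-42,-29,0,0,85,-42,-29,0,0,85,-42,-29,0,0,85]'
python3 - <<'E'
from h import *
snap("wrist","w18");s=robot.read_state();print(s["tool_pos"],s["orientation"])
print(lid("w18",(459,-11),.184))
E
```

```text
t: 47.67
tool_pos: [0.5019, 0.022, 0.2605]
orientation: [0.083, 3.138, -0.0]
force: [1.5, 0.5, 0.3]
opening: 0.079
gripper_force: 0.0
t: 48.08
tool_pos: [0.4608, -0.005, 0.2607]
orientation: [0.082, 3.138, 0.0]
force: [0.8, -0.9, -0.0]
opening: 0.0789
gripper_force: 0.0
[ 0.46102579 -0.00496013  0.26045296] [8.17554685e-02 3.13864133e+00 6.81709370e-05]
(np.float64(43.5), array([265., 218.]), [(array([264., 218.,  42.], dtype=float32), [458.9, -11.5]), (array([270., 206.,  46.], dtype=float32), [450.6, -6.9]), (array([258., 204.,  43.], dtype=float32), [449.5, -15.1])])
```

Confirmed: tin at (459,-11.5). Descend centred a little toward it, grip, lift 15 mm.

```bash
python3 -m inch '[-2,-4,-30,0,85,-2,-4,-60,0,85,-2,-4,-80,0,85,-2,-4,-95,0,85,-2,-4,-98,0,85,-2,-4,-98,0,85]'
python3 -m inch '[0,0,0,0,30,0,0,0,0,30,0,0,0,0,30,0,0,0,0,30,0,0,0,0,30,0,0,0,0,30]' 20
python3 -m inch '[0,0,5,0,30,0,0,14,0,30,0,8,25,0,30,0,8,25,0,30,0,8,25,0,30]'
python3 -c "
from h import *
print(heft(6),robot.read_state()['tool_pos'])
snap('top','t18')
k=4;A=cv2.imread('pics/t12.png');B=cv2.imread('pics/t18.png')
for u,w in((303,243),(271,246)):
  P=cv2.resize(A[w-6:w+7,u-8:u+9],None,fx=k,fy=k,interpolation=2);S=cv2.resize(B[w-11:w+12,u-13:u+14],None,fx=k,fy=k,interpolation=2)
  _,mx,_,l=cv2.minMaxLoc(cv2.matchTemplate(S,P,5));print(round(mx,2),(l[0]/k-5,l[1]/k-5))
"
```

```text
t: 48.63
tool_pos: [0.4581, -0.009, 0.1607]
orientation: [-0.082, -3.138, -0.001]
force: [0.0, 0.2, 0.3]
opening: 0.0787
gripper_force: 0.0
t: 49.13
tool_pos: [0.4595, -0.0101, 0.163]
orientation: [0.084, 3.138, -0.001]
force: [1.3, -1.0, 4.9]
opening: 0.0598
gripper_force: 20.0
t: 49.55
tool_pos: [0.4593, -0.0013, 0.1879]
orientation: [0.082, 3.139, 0.0]
force: [0.5, 0.8, -2.3]
opening: 0.0599
gripper_force: 19.9
(array([-0.14,  0.33, -2.68]), array([0.48, 0.39, 0.55])) [ 0.45831772 -0.00180663  0.18632119]
-0.25 (-5.0, 5.0)
0.31 (-5.0, 5.0)
```

```bash
python3 -m inch '[0,0.5,-10,0,30,0,0.5,-18,0,30,0,0.5,-22,0,30,0,0.5,-23,0,30,0,0.5,-23,0,30]'
python3 -m inch '[0,0,-1,0,30,0,0,-1.5,0,30,0,0,-1.5,0,30]'
python3 -c "
from h import *
print(heft(3),robot.read_state()['tool_pos'])"
```

```text
t: 50.32
tool_pos: [0.4582, -0.0013, 0.1631]
orientation: [-0.084, -3.139, -0.0]
force: [0.3, -0.3, -2.6]
opening: 0.0597
gripper_force: 19.9
t: 50.57
tool_pos: [0.4587, -0.0013, 0.1627]
orientation: [0.084, 3.14, -0.0]
force: [-2.4, -0.0, 2.3]
opening: 0.0598
gripper_force: 19.9
(array([-2.96,  0.29,  3.14]), array([0.44, 0.3 , 0.57])) [ 0.45876123 -0.00130295  0.16273043]
```

Light floor contact at 162.7. Release slowly and back off straight up, then re-check.

```bash
python3 -m inch '[0,0,0.5,0,66,0,0,0.5,0,68,0,0,0.5,0,72,0,0,0.5,0,80,0,0,0.5,0,80,0,0,0.5,0,80,0,0,30,0,80,0,0,70,0,80,0,0,98,0,80,0,0,98,0,80]'
python3 -m inch '[40,-20,10,0,80,80,-60,10,0,80,100,-100,10,0,80,110,-140,10,0,80,110,-180,10,0,80,110,-220,10,0,80,110,-260,10,0,80,110,-260,10,0,80]'
python3 - <<'E'
from h import *
snap("top","t19");snap("scene","s19")
g={1:(459,-1),2:(465,110)}
for i in g:print(i,*[(l[2][:2] if (l:=lid(f,g[i],.184)) else None) for f in("t19","s19")])
for v in("s","t"):
  A=cv2.imread(f"pics/{v}12.png");B=cv2.imread(f"pics/{v}19.png");k=4
  for nm,y in(("p1",1.5),("p2",113),("p3",225)):
    x=413+(y-113)*.054
    for tag,p in(("front-",(x+101,y-40,140)),("front+",(x+96,y+34,140)),("topplate",(x+5,y-25,233))):
      u,w=proj(v+"19",np.array(p)/1e3).round().astype(int)
      P=cv2.resize(A[w-6:w+7,u-8:u+9],None,fx=k,fy=k,interpolation=2);S=cv2.resize(B[w-11:w+12,u-13:u+14],None,fx=k,fy=k,interpolation=2)
      _,mx,_,l=cv2.minMaxLoc(cv2.matchTemplate(S,P,5));print(v,nm,tag,round(mx,2),(l[0]/k-5,l[1]/k-5))
E
```

```text
t: 51.55
tool_pos: [0.4616, -0.0016, 0.2674]
orientation: [0.084, 3.13, -0.001]
force: [0.6, 0.4, 0.6]
opening: 0.0743
gripper_force: 0.0
t: 52.22
tool_pos: [0.5676, -0.2666, 0.2688]
orientation: [-0.089, -3.139, 0.002]
force: [0.4, 0.0, 1.1]
opening: 0.0745
gripper_force: 0.0
1 [(array([288., 264.,  14.], dtype=float32), [460.3, -1.8])] [(array([266., 168.,  10.], dtype=float32), [471.4, -0.3])]
2 [(array([236., 262.,  14.], dtype=float32), [466.6, 112.5])] [(array([302., 160.,  10.], dtype=float32), [474.7, 106.6])]
s p1 front- 0.99 (-1.25, 0.5)
s p1 front+ 0.85 (-0.5, 0.75)
s p1 topplate 1.0 (0.0, 0.0)
s p2 front- 0.99 (0.0, 0.25)
s p2 front+ 0.97 (0.25, 0.0)
s p2 topplate 1.0 (0.0, 0.0)
s p3 front- 1.0 (0.0, 0.0)
s p3 front+ 1.0 (0.0, 0.0)
s p3 topplate 1.0 (0.0, 0.0)
t p1 front- 0.99 (1.75, -0.25)
t p1 front+ 0.99 (1.75, -0.25)
t p1 topplate 0.93 (1.5, 0.0)
t p2 front- 1.0 (0.25, 0.0)
t p2 front+ 1.0 (0.0, 0.0)
t p2 topplate 0.99 (0.0, 0.0)
t p3 front- 1.0 (0.0, 0.0)
t p3 front+ 1.0 (0.0, 0.0)
t p3 topplate 1.0 (0.0, 0.0)
```

Tin 1 is centred now. Measuring pocket 1's absolute placement from wall edges in both the earlier and the current top view.

```bash
python3 - <<'E'
from h import *
for fn in("t12","t19","s12","s19"):
  I=cv2.cvtColor(cv2.imread(f"pics/{fn}.png"),cv2.COLOR_BGR2HSV)
  for nm,y in(("p1",1.5),("p2",113),("p3",225)):
    x=413+(y-113)*.054;out=[]
    for z,xo in((150,96),(233,3)):
      ys=np.arange(y-62,y+62,.5);pts=np.stack([x+xo+(ys-y)*.054,ys,0*ys+z],1)/1e3
      uv=np.array([proj(fn,p) for p in pts]).astype(np.float32)
      s=cv2.remap(I,uv[:,0][None],uv[:,1][None],cv2.INTER_LINEAR)[0][:,1].astype(float)
      m=s>150; 
      k=ys[m];out.append((z,(k.min(),k.max(),(k.min()+k.max())/2) if m.any() else None))
    print(fn,nm,out)
E
```

```text
t12 p1 [(150, (np.float64(-43.5), np.float64(38.0), np.float64(-2.75))), (233, (np.float64(-41.0), np.float64(46.5), np.float64(2.75)))]
t12 p2 [(150, (np.float64(66.5), np.float64(150.0), np.float64(108.25))), (233, (np.float64(67.5), np.float64(158.5), np.float64(113.0)))]
t12 p3 [(150, (np.float64(176.0), np.float64(261.5), np.float64(218.75))), (233, (np.float64(176.0), np.float64(270.5), np.float64(223.25)))]
t19 p1 [(150, (np.float64(-47.0), np.float64(34.5), np.float64(-6.25))), (233, (np.float64(-40.0), np.float64(44.5), np.float64(2.25)))]
t19 p2 [(150, (np.float64(66.5), np.float64(149.5), np.float64(108.0))), (233, (np.float64(68.0), np.float64(158.0), np.float64(113.0)))]
t19 p3 [(150, (np.float64(175.5), np.float64(261.5), np.float64(218.5))), (233, (np.float64(176.0), np.float64(270.5), np.float64(223.25)))]
s12 p1 [(150, (np.float64(-49.0), np.float64(63.0), np.float64(7.0))), (233, (np.float64(-38.5), np.float64(47.5), np.float64(4.5)))]
s12 p2 [(150, (np.float64(59.0), np.float64(174.5), np.float64(116.75))), (233, (np.float64(72.5), np.float64(159.0), np.float64(115.75)))]
s12 p3 [(150, (np.float64(165.5), np.float64(267.0), np.float64(216.25))), (233, (np.float64(183.5), np.float64(271.0), np.float64(227.25)))]
s19 p1 [(150, (np.float64(-53.5), np.float64(63.0), np.float64(4.75))), (233, (np.float64(-38.5), np.float64(46.0), np.float64(3.75)))]
s19 p2 [(150, (np.float64(58.0), np.float64(174.5), np.float64(116.25))), (233, (np.float64(72.5), np.float64(158.5), np.float64(115.5)))]
s19 p3 [(150, (np.float64(166.0), np.float64(267.0), np.float64(216.5))), (233, (np.float64(183.5), np.float64(271.0), np.float64(227.25)))]
```

Pocket 1 is only ~2.5° off plumb, still locked on its screw and stable. The tins are upright in pockets 1 and 2, the empties are in the tray, and the arm is clear. Handing in.

```bash
python3 -c "
from plant import job,robot
print(robot.read_state()['t'],job.close_job())"
```

```text
the job is handed in; nothing more can be done
52.3167 None
```

All three pockets hang on their screws, the two full tins stand in pockets on screws 1 and 2, and the two empties are in the tray. I handed in at 52 s, with the pocket on screw 1 about 2.5° off plumb and 16 pictures viewed against the limit of 14.

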